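Stow the chasing punches in order and close the keeper

TASK

Put the engraver's punches from the timber block away in the sloping rack, one after the other: first the red one in the rest with one dot, then the yellow one in the rest with two dots, then the blue one in the rest with three, each with its flat head fully home in the socket, its tapered end up in the notch, and let go before the next. Then swing the brass keeper down over them until it is fully closed, and leave the bowl, the hammer and the jar where they are.

Things in the scene. Friction and masses are not known exactly. Their poses are not given: they have to be found in the camera images.
- punch_red: loose steel chasing punch with a red sleeve, 150 mm long, 12 mm square, 120 g, lying flat on the block. Origin: centre of its underside at mid-length; +x runs along it to the tapered tip (last 22 mm), -x to the flat head. The sleeve covers x = -40 to +10 mm and is the place to grip; the centre of mass is at about x = -10 mm
- punch_red_head (a point): centre of the flat head end of the red punch (x = -75 mm, 6 mm above its underside)
- punch_red_tip (a point): point of the tapered tip of the red punch (x = +75 mm)
- punch_yellow: loose steel chasing punch with a yellow sleeve, 150 mm long, 12 mm square, 120 g, lying flat on the block. Origin: centre of its underside at mid-length; +x runs along it to the tapered tip (last 22 mm), -x to the flat head. The sleeve covers x = -40 to +10 mm and is the place to grip; the centre of mass is at about x = -10 mm
- punch_yellow_head (a point): centre of the flat head end of the yellow punch (x = -75 mm, 6 mm above its underside)
- punch_yellow_tip (a point): point of the tapered tip of the yellow punch (x = +75 mm)
- punch_blue: loose steel chasing punch with a blue sleeve, 150 mm long, 12 mm square, 120 g, lying flat on the block. Origin: centre of its underside at mid-length; +x runs along it to the tapered tip (last 22 mm), -x to the flat head. The sleeve covers x = -40 to +10 mm and is the place to grip; the centre of mass is at about x = -10 mm
- punch_blue_head (a point): centre of the flat head end of the blue punch (x = -75 mm, 6 mm above its underside)
- punch_blue_tip (a point): point of the tapered tip of the blue punch (x = +75 mm)
- block: fixed light timber block 200 (x) x 240 (y) x 50 mm high on which the punches lie side by side, tips away from the robot; origin: centre of its underside
- rack: fixed wooden rack, 196 mm wide: a board sloping at 35 degrees, low edge towards the robot (-x), high edge away (+x). Origin: on the table, middle of the 170 x 196 mm base. The board's top face starts at x = -75, z = 24 mm and runs 182 mm up the slope. On it stand three dark rests side by side at y = +60, 0, -60 mm, in an order that differs from day to day
- rest1_head (a point): where the centre of the punch's head lies when home in the rest with one white dot on its socket; axes as the rack. Socket: 31 mm wide block low on the slope, top 50 mm above the board, with a pocket 19 wide, 20 high, 22 mm deep that opens up the slope; this point is at its floor. At home the punch's underside is 24 mm above the board (parallel to it)
- rest1_tip (a point): where the punch's tip lies when home in rest 1, 150 mm up the slope from rest1_head. 34 mm before it stands the notched post: 31 wide, 12 mm thick, open-topped notch 19 mm wide, cheeks 40 mm above the board. Between socket and post 88 mm are free for the fingers, with only the board below
- rest2_head (a point): where the centre of the punch's head lies when home in the rest with two white dots on its socket; axes as the rack. Socket: 31 mm wide block low on the slope, top 50 mm above the board, with a pocket 19 wide, 20 high, 22 mm deep that opens up the slope; this point is at its floor. At home the punch's underside is 24 mm above the board (parallel to it)
- rest2_tip (a point): where the punch's tip lies when home in rest 2, 150 mm up the slope from rest2_head. 34 mm before it stands the notched post: 31 wide, 12 mm thick, open-topped notch 19 mm wide, cheeks 40 mm above the board. Between socket and post 88 mm are free for the fingers, with only the board below
- rest3_head (a point): where the centre of the punch's head lies when home in the rest with three white dots on its socket; axes as the rack. Socket: 31 mm wide block low on the slope, top 50 mm above the board, with a pocket 19 wide, 20 high, 22 mm deep that opens up the slope; this point is at its floor. At home the punch's underside is 24 mm above the board (parallel to it)
- rest3_tip (a point): where the punch's tip lies when home in rest 3, 150 mm up the slope from rest3_head. 34 mm before it stands the notched post: 31 wide, 12 mm thick, open-topped notch 19 mm wide, cheeks 40 mm above the board. Between socket and post 88 mm are free for the fingers, with only the board below
- keeper (a joint): hinge angle (rad) of the brass keeper: 0 = closed, lying along the slope over the punches; about 2.35 to 2.8 = swung open, standing up. It stays where it is left (about 1 to 2 N at the bar moves it); range 0 to 2.9
- keeper_bar (a point): middle of the keeper's 10 x 10 mm cross bar, 184 mm long across the rack (y), carried by an arm at each end 62 mm from the hinge axis; its -x axis points from the hinge to the bar and +z is the side that is uppermost when closed. Closed, the bar lies across the punches with 3 mm to spare, between the sockets and the notched posts
- keeper_hinge (a point): middle of the keeper's hinge axis, which runs across the rack (its y) near the top of the slope, 44 mm above the board
- bowl: small loose brass bowl, 100 mm across, 45 mm high, beyond the work; leave alone. Origin: centre of its underside
- hammer: chasing hammer, 220 mm long, lying loose to the right of the rack; leave alone
- tin: clay-coloured jar with a dark lid, 70 mm across, 70 mm high, to the left of the block; leave alone. Origin: centre of its underside
Not all that is in view belongs to the job. What is shaped like the punch_red but green is not meant.

How it is judged:
By the outcome, as a careful person would: the job done as asked, in the order asked, and still so for the second after the job is handed in, with the robot touching nothing.
It also fails if it takes over 72 s, if anything falls off the work surface, if the arm or the gripper's body presses on something with over 40 N, if the wrist force passes 120 N, or if a joint passes its speed limit or range.

ROBOT

A 6-joint arm with a two-finger parallel gripper is mounted at the origin on the work surface. World frame = base frame: x ahead of the robot, y to its left, z up, the work surface at z = 0. Lengths are in m, angles in rad, forces in N, time in s.
With the tool pointing down it reaches from about 0.15 to 0.775 m from the base axis. Payload 6.1 kg.
Tool frame: the origin (TCP) lies midway between the tips of the shut fingers; the grasp point (between the pads) lies 19 mm behind it; z points along the fingers, y is the line along which they close (so a half turn about z gives the same grasp; the last joint's range is limited). The gripper opens to 85 mm and grips with 20 to 120 N. Pads are 22 mm wide; open, the fingers measure 114 mm over their backs; the gripper's body (76 mm by 85 mm) begins 54 mm behind the grasp point. The pads swing forward as they close: fully open they stand 13 mm farther back than shut.
Start: joints at [1.128, 0.126, -0.04, 1.405, 0, 1.571], TCP at [0.225, 0.474, 0.231] pointing down, gripper open.
Joint ranges: [-2.72, 2.72], [-0.95, 1.95], [-1.27, 1.35], [-1.78, 2.02], [-1.46, 1.47], [-3.14, 3.14]. Speed limits (rad/s): [2.39, 2.39, 3.01, 3.14, 3.14, 3.14].

INTERFACE

Orientations are given as a unit quaternion [x, y, z, w].
In Python, from cell import manip gives the robot as it stands.
- The arm moves only by the shell command python3 -m inch 'ROWS' [OPENING] [FORCE]. ROWS is JSON, one flat list of numbers, 6 for each row, row after row: the shift along the world's x, y, z in units of 1000 mm (1.0 is 1000 mm), then the turn, a rotation vector about the world's x, y, z in units of 120 degrees (1.0 is 120 degrees). In form: [dx, dy, dz, rx, ry, rz, dx, dy, dz, rx, ry, rz, ...]. A call has 1 to 12 rows; each row shifts and turns the commanded pose from where the row before left it; what a row does not reach is not made up. A row lasts 1/8 s, in which the tool goes at most 62.5 mm and 10.7 degrees, less where a joint would pass 70% of its speed; a pose out of reach is approached as far as the arm can. A call with a number of a shift or a turn outside -1 to 1 is refused whole. A call with a gripper value outside its range is refused whole. OPENING is the opening, from -1 (shut) to 1 (fully open), set as the call begins (- or left out, the last holds). The fingers move at their own pace and stop on an object; FORCE is the grip in N (left out, the last holds). Time passes only in rows, so rows that do not move let the fingers close. It gives the time, the measured TCP pose, the force, the opening and the grip force at its end, in the units of the state.
- manip.state(): the state, without advancing time (a new reading comes with each control period).
- manip.capture(name): name is "scene" or "top" or "wrist"; returns a dict with "frame" (480x640x3 uint8, red, green, blue), "fx", "fy", "cx", "cy" (pixels), "camera_from_world" (4x4, takes a point from world to camera coordinates); the wrist camera has in their place "T_tool_cam" (4x4, takes a point from camera to tool coordinates, whose origin is the TCP and whose axes are the flange's). Camera axes: x right, y down, z forward; pixel columns grow to the right and rows downward; lengths in m; the calibration is good to about 2 mm. A picture is of the moment at which its call begins: read the wrist's pose just before it. There is no depth.
- manip.sign_off(): hands the job in; it is judged then, once.
Trained networks look in the newest picture that a camera, given by its name, has taken for a name from the list of things; names that differ only in an ending like _2 or _b are one class to them, and where a whole thing is asked for, a point or a joint stands for the part that bears it (a point fixed in the world has none). Each returns a list of dicts, best first, with "confidence" (0 to 1); they miss things now and then, are a little off and sometimes report something else, mostly with a low value. They report only what shows in the picture. A call takes as long as a camera call. They do not tell look-alikes from the thing itself.
- manip.spot_in(camera, target): "xy" ([column, row] in pixels, amid what is visible of it).
- manip.pinpoint(camera, target): "xy" ([column, row] in pixels: a listed point, or the origin of a listed thing).
The state is a dict: "clock": time; "joint_positions": joint angles; "qd": joint speeds; "joint_efforts": joint torques, N m; "tcp_pos": TCP position; "eef_rot": TCP orientation; "ft_force": force on the tool from outside, world axes, zero at the start; "torque": the same for the moment, N m; "grip_width": opening from 0.0 (shut) to 1.0 (fully open); "finger_force": force on a finger pad.
Only numpy, scipy, OpenCV 4.12 (cv2) and the standard library are available. Lean on these libraries where they do the work, as an engineer would, in place of code of your own. Each camera call takes 0.05 s, during which the arm holds its last target. There are 200 camera calls.

## Working session

There is one attempt and no reset: what is moved stays moved. The work goes in short steps, Python scripts to look and compute and a shell command to move; the robot and the scene stay as the last step left them, time stands still between calls to the robot, and variables do not carry over. Pictures are saved under pics/ and viewed, at most 10 in all, crops included, and the job is handed in when it is done.

```bash
ls; mkdir -p pics; python3 - <<'E'
from cell import manip
import cv2,numpy as np,pickle
np.set_printoptions(precision=4,suppress=True)
print(manip.state())
ims=[]
for c in ("scene","top"):
    d=manip.capture(c); pickle.dump(d,open(f"/tmp/{c}.pkl","wb")); 
    cv2.imwrite(f"pics/{c}0.png",d["frame"][:,:,::-1])
    print(c,d["fx"],d["cx"],d["cy"],np.array(d["camera_from_world"]))
    for n in ["punch_red_head","punch_red_tip","punch_yellow_head","punch_yellow_tip","punch_blue_head","punch_blue_tip","rest1_head","rest2_head","rest3_head","rest1_tip","rest2_tip","rest3_tip","keeper_bar","keeper_hinge","rack","block"]:
        print(c,n,[(np.round(r["xy"]).tolist(),round(r["confidence"],2)) for r in manip.pinpoint(c,n)][:4])
E
```

```text
pics
{'clock': 0.0, 'joint_positions': array([ 1.128 ,  0.1264, -0.0406,  1.4054,  0.    ,  1.5708]), 'qd': array([-0.0007,  0.0003,  0.0014,  0.0014, -0.0005,  0.0001]), 'joint_efforts': array([ -0.0005, -43.5918,  35.2922,   0.0171,   0.    ,  -0.    ]), 'tcp_pos': array([0.2248, 0.474 , 0.2305]), 'eef_rot': array([ 0.2196,  0.9756, -0.0008, -0.0002]), 'ft_force': array([ 0.4624, -0.6165, -0.8486]), 'torque': array([-0.0291,  0.0799, -0.0176]), 'finger_force': 0.0, 'grip_width': 0.997957840811081}
scene 498.55253317656945 323.47713256819515 242.79709743771946 [[ 0.0843  0.9963 -0.0181 -0.0622]
 [ 0.7501 -0.0754 -0.657  -0.2935]
 [-0.6559  0.0418 -0.7537  1.5414]
 [ 0.      0.      0.      1.    ]]
scene punch_red_head [([487.0, 348.0], 0.84), ([418.0, 196.0], 0.78), ([354.0, 254.0], 0.57)]
scene punch_red_tip [([365.0, 305.0], 0.7), ([436.0, 391.0], 0.62), ([372.0, 216.0], 0.51)]
scene punch_yellow_head [([407.0, 244.0], 0.74)]
scene punch_yellow_tip [([434.0, 291.0], 0.84)]
scene punch_blue_head [([378.0, 241.0], 0.81)]
scene punch_blue_tip [([402.0, 288.0], 0.57)]
scene rest1_hea
[... 1168 characters left out ...]
0.64), ([242.0, 206.0], 0.29)]
top punch_blue_tip [([270.0, 210.0], 0.69)]
top rest1_head [([379.0, 232.0], 0.66), ([273.0, 244.0], 0.41)]
top rest2_head [([403.0, 233.0], 0.66), ([511.0, 246.0], 0.26)]
top rest3_head [([426.0, 227.0], 0.63), ([378.0, 232.0], 0.3)]
top rest1_tip [([376.0, 183.0], 0.87), ([279.0, 238.0], 0.48), ([513.0, 246.0], 0.45), ([245.0, 235.0], 0.15)]
top rest2_tip [([240.0, 205.0], 0.19)]
top rest3_tip [([428.0, 171.0], 0.58), ([274.0, 243.0], 0.21)]
top keeper_bar [([405.0, 158.0], 0.58)]
top keeper_hinge [([405.0, 174.0], 0.59)]
top rack [([394.0, 202.0], 0.78), ([404.0, 155.0], 0.57), ([403.0, 176.0], 0.42), ([272.0, 213.0], 0.36)]
top block [([274.0, 238.0], 0.7)]
```

```bash
python3 - <<'E'
import cv2,numpy as np
a=cv2.imread("pics/scene0.png");b=cv2.imread("pics/top0.png")
A=cv2.resize(a[170:420,180:530],None,fx=1.1428,fy=1.1428,interpolation=cv2.INTER_CUBIC)
B=cv2.resize(b[110:370,180:480],(400,347),interpolation=cv2.INTER_CUBIC)
A=cv2.resize(a[180:410,180:520],(800,541),interpolation=cv2.INTER_CUBIC)
cv2.imwrite("pics/sA.png",A)
B=cv2.resize(b[120:360,180:500],(800,600),interpolation=cv2.INTER_CUBIC)
cv2.imwrite("pics/tA.png",B)
E
```

```text
(no output)
```

View pics/sA.png

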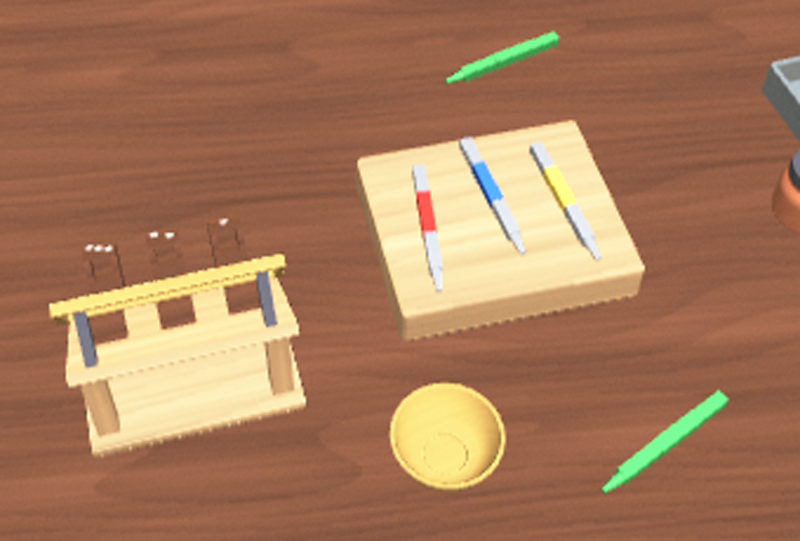

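View pics/tA.png

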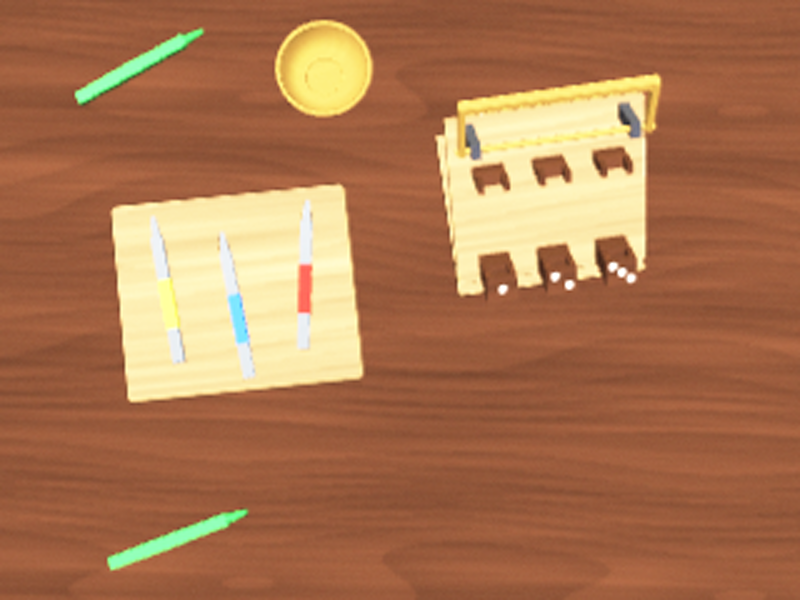

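The scene picture shows red (crop 427,210), blue (487,185) and yellow (562,190) punches on the block. The green look-alikes at (505,58) and (665,440) are not meant. In the top picture the sockets at crop (498,275), (557,265) and (617,260) carry 1, 2 and 3 dots, left to right. The keeper stands open behind the posts.

```bash
cat > h.py <<'E'
import numpy as np,cv2,pickle
from scipy.optimize import least_squares
from scipy.spatial.transform import Rotation as R
np.set_printoptions(precision=4,suppress=True)
def proj(cam,P):
    fx,fy,cx,cy,T=cam; q=np.atleast_2d(P)@T[:3,:3].T+T[:3,3]
    return np.c_[fx*q[:,0]/q[:,2]+cx,fy*q[:,1]/q[:,2]+cy]
def camof(d,st=None):
    if "camera_from_world" in d: T=np.array(d["camera_from_world"])
    else:
        W=np.eye(4);W[:3,:3]=R.from_quat(st["eef_rot"]).as_matrix();W[:3,3]=st["tcp_pos"]
        T=np.linalg.inv(W@np.array(d["T_tool_cam"]))
    return d["fx"],d["fy"],d["cx"],d["cy"],T
def ray(cam,uv,z):
    fx,fy,cx,cy,T=cam; d=T[:3,:3].T@np.array([(uv[0]-cx)/fx,(uv[1]-cy)/fy,1]); c=-T[:3,:3].T@T[:3,3]
    return c+d*(z-c[2])/d[2]
S=np.radians(35)
def rk(s,y,n): return np.array([-.075+s*np.cos(S)-n*np.sin(S),y,.024+s*np.sin(S)+n*np.cos(S)])
def racklocal(s0,sh):
    L={}
    for i,y in ((1,.06),(2,0),(3,-.06)): L[f"rest{i}_head"]=rk(s0,y,.03);L[f"rest{i}_tip"]=rk(s0+.15,y,.03)
    L["keeper_hinge"]=rk(sh,0,.044); L["rack"]=np.zeros(3)
    return L
def w(p,loc): x,y,a=p[:3]; c,s=np.cos(a),np.sin(a); return np.array([x+c*loc[0]-s*loc[1],y+s*loc[0]+c*loc[1],loc[2]])
E
python3 - <<'E'
from h import *
from cell import manip
cs={k:camof(pickle.load(open(f"/tmp/{k}.pkl","rb"))) for k in("scene","top")}
obs=[("scene",n,uv) for n,uv in {"rest1_head":(274,280),"rest2_head":(251,285),"rest3_head":(223,289),"rest1_tip":(281,304),"rest2_tip":(254,312),"rest3_tip":(222,313),"keeper_hinge":(254,307),"rack":(261,331)}.items()]
obs+=[("top",n,uv) for n,uv in {"rest1_head":(379,232),"rest2_head":(403,233),"rest3_head":(426,227),"rest1_tip":(376,183),"rest3_tip":(428,171),"keeper_hinge":(405,174),"rack":(394,202)}.items()]
def res(p):
    L=racklocal(p[3],p[4]); return np.concatenate([(proj(cs[c],w(p,L[n]))[0]-uv) for c,n,uv in obs])
r=least_squares(res,[.55,-.15,0,.03,.16],loss="soft_l1",f_scale=2); print("rack",r.x); print(r.fun.reshape(-1,2).round(1).tolist())
for n,hd,tp in (("red",(302,260),(307,206)),("yellow",(247,264),(239,206)),("blue",(283,271),(270,210))):
    a,b=ray(cs["top"],hd,.056),ray(cs["top"],tp,.056); d=b-a; print(n,a[:2],b[:2],np.linalg.norm(d),np.degrees(np.arctan2(d[1],d[0])))
d=manip.capture("wrist"); print(d["fx"],d["cx"],d["cy"],np.array(d["T_tool_cam"]))
E
```

```text
rack [ 0.6378 -0.1379  0.1446  0.0086  0.174 ]
[[2.4, 0.8], [-0.7, 0.9], [0.9, 2.1], [1.8, -1.1], [-1.0, -3.0], [0.6, 2.1], [-2.0, -1.9], [-2.6, -1.1], [0.3, 1.7], [-0.1, -2.1], [0.4, 1.2], [0.7, -3.3], [-1.5, 3.0], [-2.4, -0.7], [1.8, -1.2]]
red [0.4727 0.1024] [0.6098 0.094 ] 0.1372794927347859 -3.5242923471591543
yellow [0.4588 0.2402] [0.6049 0.2661] 0.14833256606258768 10.026071758702182
blue [0.4438 0.1493] [0.5969 0.1873] 0.15776482456612154 13.942735175717955
388.0368200858609 319.67110410194385 231.2520136848595 [[-0.0004 -0.9475 -0.3198  0.0826]
 [ 1.     -0.0001 -0.0009  0.0007]
 [ 0.0009 -0.3198  0.9475 -0.1434]
 [ 0.      0.      0.      1.    ]]
```

```bash
python3 -m inch '[0.0235,-0.0444,0.007,0,0,0.018,0.0235,-0.0444,0.007,0,0,0.018,0.0235,-0.0444,0.007,0,0,0.018,0.0235,-0.0444,0.007,0,0,0.018,0.0235,-0.0444,0.007,0,0,0.018,0.0235,-0.0444,0.007,0,0,0.018,0.0235,-0.0444,0.007,0,0,0.018,0.0235,-0.0444,0.007,0,0,0.018,0.0235,-0.0444,0.007,0,0,0.018,0.0235,-0.0444,0.007,0,0,0.018,0,0,0,0,0,0]' -0.1 60
cat > look.py <<'E'
from h import *
from cell import manip
import sys
tag=sys.argv[1]; names=sys.argv[2].split(",")
st=manip.state(); d=manip.capture("wrist"); pickle.dump((d,st),open(f"/tmp/{tag}.pkl","wb"))
cv2.imwrite(f"pics/{tag}.png",d["frame"][:,:,::-1]); print(st["tcp_pos"],st["eef_rot"],st["clock"])
o={}
for n in names:
    r=manip.pinpoint("wrist",n); o[n]=r; print(n,[(np.round(q["xy"],1).tolist(),round(q["confidence"],2)) for q in r][:4])
pickle.dump(o,open(f"/tmp/{tag}_pts.pkl","wb"))
E
python3 look.py w1 punch_red_head,punch_red_tip,punch_yellow_head,punch_yellow_tip,punch_blue_head,punch_blue_tip,rest1_head,rest2_head,rest3_head,rest1_tip,rest2_tip,rest3_tip,keeper_bar,keeper_hinge,rack,block
```

```text
clock: 3.12
tcp_pos: [0.4612, 0.0278, 0.3013]
eef_rot: [0.035, 0.999, -0.0, 0.0]
ft_force: [0.5, 1.2, -0.6]
grip_width: 0.446
finger_force: 0.0
[0.4612 0.0278 0.3013] [ 0.0353  0.9994 -0.0002  0.0002] 3.125
punch_red_head [([574.5, 359.2], 0.94), ([392.4, 198.4], 0.74)]
punch_red_tip [([437.2, 17.0], 0.64), ([216.2, 275.1], 0.52)]
punch_yellow_head [([518.3, 168.8], 0.9)]
punch_yellow_tip [([534.3, 296.6], 0.87)]
punch_blue_head [([450.9, 162.0], 0.64), ([381.3, 387.0], 0.63)]
punch_blue_tip [([476.0, 290.0], 0.85), ([202.4, 317.7], 0.37)]
rest1_head [([213.1, 271.2], 0.97)]
rest2_head [([163.9, 279.5], 0.79), ([394.8, 259.9], 0.55)]
rest3_head [([114.4, 289.8], 0.76), ([201.2, 317.3], 0.73)]
rest1_tip [([381.6, 389.1], 0.26)]
rest2_tip [([384.2, 387.7], 0.26)]
rest3_tip []
keeper_bar [([110.7, 288.1], 0.74)]
keeper_hinge [([459.8, 230.1], 0.32)]
rack [([199.1, 316.5], 0.69)]
block [([444.3, 225.6], 0.78)]
```

View pics/w1.png

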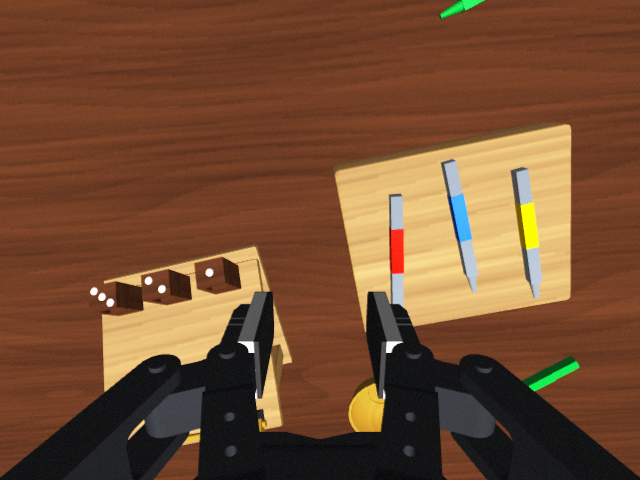

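The wrist picture shows the red punch head at (396,197), blue at (450,163), yellow at (520,170). The sockets are at (213,271), (165,283) and (117,293), with 1, 2 and 3 dots. The fingers hide the posts.

```bash
cat > pun.py <<'E'
from h import *
def punches(tag):
    d,st=pickle.load(open(f"/tmp/{tag}.pkl","rb")); cam=camof(d,st)
    hsv=cv2.cvtColor(np.array(d["frame"]),cv2.COLOR_RGB2HSV); out={}
    for n,lo,hi in (("red",(0,200,120),(5,255,255)),("yellow",(26,150,150),(32,255,255)),("blue",(98,130,120),(115,255,255))):
        m=cv2.inRange(hsv,lo,hi); k,l,s,c=cv2.connectedComponentsWithStats(m); j=1+np.argmax(s[1:,4])
        ys,xs=np.nonzero(l==j); P=np.array([ray(cam,(x,y),.062)[:2] for x,y in zip(xs,ys)]); ctr=P.mean(0)
        u=np.linalg.svd(P-ctr)[2][0]; u=u*np.sign(u[0]); t=(P-ctr)@u; q=(P-ctr)@[-u[1],u[0]]
        print(n,"sleeve ctr",ctr,"yaw",np.degrees(np.arctan2(u[1],u[0])).round(2),"len",np.ptp(t).round(4),"wid",np.ptp(q).round(4),"px",s[j,4])
    return cam
E
python3 - <<'E'
from pun import *
cam=punches("w1")
for n,a,b in (("red",(396,198),None),("blue",(450.9,162),(476,290)),("yellow",(518.3,168.8),(534.3,296.6))):
    A=ray(cam,a,.056)[:2]; print(n,"head",A, b and (ray(cam,b,.056)[:2],np.linalg.norm(ray(cam,b,.056)[:2]-A)))
# block corners for scale
for uv in ((336,170),(570,125),(570,299)): print("blk",ray(cam,uv,.05)[:2])
for n,uv in (("1",(213.1,271.2)),("2",(163.9,279.5)),("3",(114.4,289.8))):
    print(n,ray(cam,uv,rk(.0086,0,.03)[2]))
E
```

```text
red sleeve ctr [0.5362 0.1047] yaw 0.76 len 0.0487 wid 0.0132 px 532
yellow sleeve ctr [0.5169 0.2417] yaw 12.65 len 0.0503 wid 0.0136 px 605
blue sleeve ctr [0.5036 0.1706] yaw 12.94 len 0.0504 wid 0.013 px 594
red head [0.4795 0.1055] None
blue head [0.4465 0.1603] (array([0.5911, 0.1934]), np.float64(0.14833021137185096))
yellow head [0.4581 0.2279] (array([0.6039, 0.259 ]), np.float64(0.14913429357208816))
blk [0.4474 0.0458]
blk [0.4195 0.2775]
blk [0.6134 0.3033]
1 [ 0.5488 -0.0959  0.0535]
2 [ 0.555  -0.152   0.0535]
3 [ 0.5637 -0.21    0.0535]
```

```bash
python3 -m inch '[0.047,-0.033,0,0,0,0.02,0.047,-0.033,0,0,0,0.02,0.047,-0.033,0,0,0,0.02,0.047,-0.033,0,0,0,0.02,0.047,-0.033,0,0,0,0.02,0,0,0,0,0,0,0,0,0,0,0,0]'
python3 look.py w2 rest1_head,rest2_head,rest3_head,rest1_tip,rest2_tip,rest3_tip,keeper_bar,keeper_hinge
```

```text
clock: 4.85
tcp_pos: [0.695, -0.1348, 0.3002]
eef_rot: [-0.071, 0.997, 0.0, -0.001]
ft_force: [0.6, 0.4, 0.7]
grip_width: 0.449
finger_force: 0.0
[ 0.695  -0.1348  0.3002] [-0.0715  0.9974  0.0003 -0.0008] 4.85
rest1_head [([388.0, 32.7], 0.86), ([630.8, 61.4], 0.49)]
rest2_head [([325.4, 30.9], 0.82)]
rest3_head [([257.0, 32.6], 0.72)]
rest1_tip []
rest2_tip []
rest3_tip []
keeper_bar [([329.5, 257.8], 0.79)]
keeper_hinge [([325.6, 195.5], 0.95)]
```

View pics/w2.png

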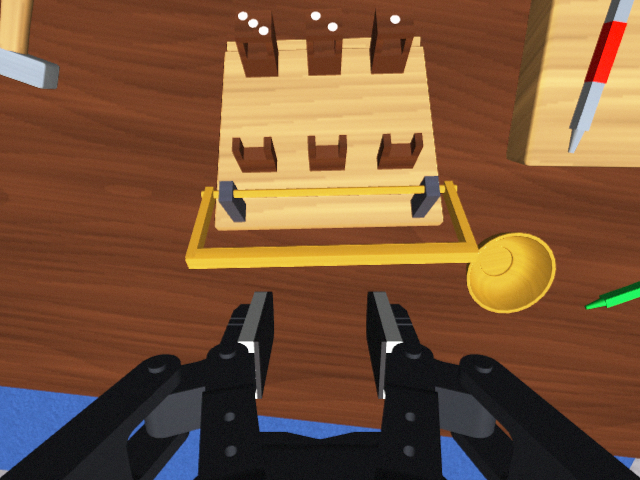

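The wrist picture shows the rack from above, with the 1, 2 and 3 dot sockets at (393,40), (325,40) and (258,40). The posts are at v≈150. A thin hinge rod crosses at v≈191, and the open keeper bar is at v≈257. I will enlarge it for exact corners.

```bash
python3 -c "
import cv2
a=cv2.imread('pics/w2.png')[0:280,180:490]
cv2.imwrite('pics/w2c.png',cv2.resize(a,(664,600),interpolation=cv2.INTER_CUBIC))"
```

```text
(no output)
```

View pics/w2c.png

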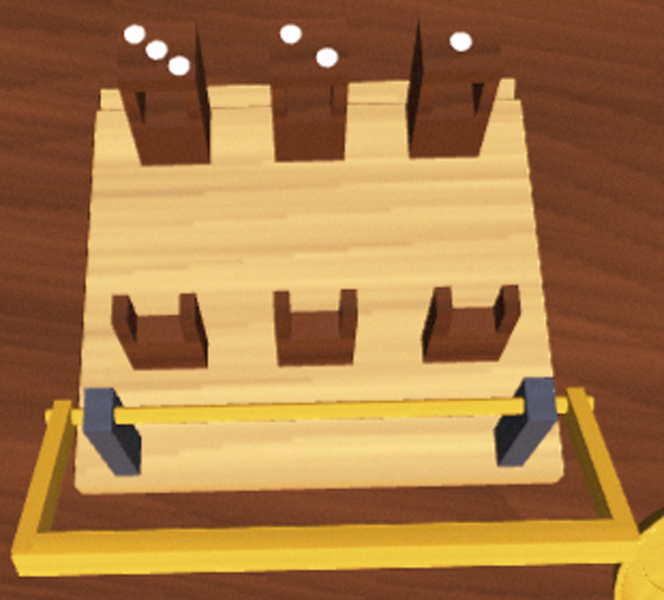

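```bash
cat > fit.py <<'E'
from h import *
d,st=pickle.load(open("/tmp/w2.pkl","rb")); cam=camof(d,st)
k=310/664; px=lambda u,v:np.array([180+u*k,v*280/600])
h=.0155
O=[]
for y,a,b in ((-.06,(142,165),(209,163)),(0,(276,162),(344,160)),(.06,(409,157),(478,157))): O+=[("s",.022,y-h,px(*a)),("s",.022,y+h,px(*b))]
for y,a,b in ((-.06,(136,369),(207,366)),(0,(278,367),(353,363)),(.06,(424,361),(503,361))): O+=[("s",.122,y-h,px(*a)),("s",.122,y+h,px(*b))]
O+=[("b",0,-.098,px(97,110)),("b",0,.098,px(521,100)),("h",0,0,px(320,411)),("k",0,-.092,px(22,568)),("k",0,.092,px(636,556))]
def pt(p,o):
    if o[0]=="s": return rk(p[3]+o[1],o[2],0)
    if o[0]=="b": return rk(o[1],o[2],0)
    if o[0]=="h": return rk(p[4],0,.044)
    q=p[5]; return rk(p[4]-.062*np.cos(q),o[2],.044+.062*np.sin(q))
def res(p): return np.concatenate([proj(cam,w(p,pt(p,o)))[0]-o[3] for o in O])
r=least_squares(res,[.6378,-.138,.14,.01,.15,2.5],loss="soft_l1")
p=r.x
if __name__=="__main__":
    print("x y yaw s0 sh keeper",p,np.degrees(p[2])); print(res(p).reshape(-1,2).round(1).tolist())
    for i,y in ((1,.06),(2,0),(3,-.06)): print(i,"head",w(p,rk(p[3],y,.03)),"tip",w(p,rk(p[3]+.15,y,.03)))
    print("hinge",w(p,rk(p[4],0,.044)),"closed bar",w(p,rk(p[4]-.062,0,.044)),"bar",w(p,pt(p,("k",0,0))))
    np.save("/tmp/rack.npy",p)
E
python3 fit.py
```

```text
x y yaw s0 sh keeper [ 0.6385 -0.136   0.1674  0.0089  0.1718  2.7342] 9.58950652936965
[[0.3, 0.2], [1.1, 0.2], [-0.1, -0.1], [0.4, -0.0], [0.2, 0.6], [0.2, -0.3], [-0.6, -0.1], [1.0, 0.4], [0.4, -0.8], [0.2, 0.2], [-0.3, 0.3], [-2.3, -0.6], [-0.4, -0.0], [0.5, -0.8], [-0.1, 2.5], [0.3, 0.0], [-2.7, -0.8]]
1 head [ 0.5448 -0.091   0.0537] tip [ 0.6659 -0.0705  0.1397]
2 head [ 0.5548 -0.1501  0.0537] tip [ 0.6759 -0.1297  0.1397]
3 head [ 0.5647 -0.2093  0.0537] tip [ 0.6859 -0.1888  0.1397]
hinge [ 0.6784 -0.1292  0.1586] closed bar [ 0.6283 -0.1377  0.123 ] bar [ 0.7105 -0.1238  0.2114]
```

```bash
python3 -m inch '[-0.026,0.04,-0.028,0,0,-0.0103,-0.026,0.04,-0.028,0,0,-0.0103,-0.026,0.04,-0.028,0,0,-0.0103,-0.026,0.04,-0.028,0,0,-0.0103,-0.026,0.04,-0.028,0,0,-0.0103,-0.026,0.04,-0.028,0,0,-0.0103,0,0,0,0,0,0]' 0 80
python3 - <<'E'
from pun import *
from cell import manip
st=manip.state(); d=manip.capture("wrist"); pickle.dump((d,st),open("/tmp/w3.pkl","wb"))
cv2.imwrite("pics/w3.png",d["frame"][:,:,::-1]); print(st["tcp_pos"],st["eef_rot"],d["frame"].shape)
cam=punches("w3"); print([(r["xy"],r["confidence"]) for r in manip.pinpoint("wrist","punch_red_head")])
d2,s2=pickle.load(open("/tmp/w2.pkl","rb")); print("tip w2",ray(camof(d2,s2),(573,150),.056))
E
```

```text
clock: 6.18
tcp_pos: [0.5353, 0.1072, 0.1312]
eef_rot: [-0.009, 1.0, -0.0, -0.002]
ft_force: [-0.2, 0.2, 0.9]
grip_width: 0.499
finger_force: 0.0
[0.5353 0.1072 0.1312] [-0.0091  1.     -0.0003 -0.0022] (480, 640, 3)
red sleeve ctr [0.5356 0.105 ] yaw 0.01 len 0.0497 wid 0.0129 px 1725
yellow sleeve ctr [0.5163 0.2421] yaw 12.46 len 0.0504 wid 0.0131 px 1944
blue sleeve ctr [0.5032 0.1709] yaw 13.05 len 0.0505 wid 0.0129 px 2016
[([314.3, 149.4], 0.64)]
tip w2 [0.6235 0.1076 0.056 ]
```

View pics/w3.png

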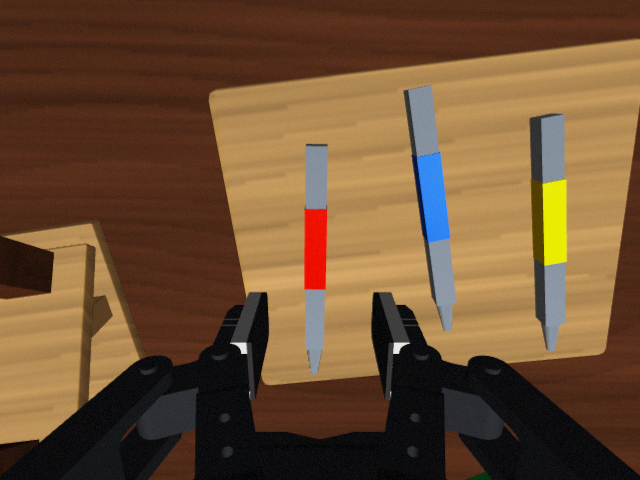

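The red punch lies at (316,150)–(314,372), centred between the fingers, with blue and yellow clear to the right. It is the one meant: red sleeve, on the block.

```bash
python3 -m inch '[0.0019,-0.0011,-0.035,0,0,-0.003,0.0019,-0.0011,-0.035,0,0,-0.003,0,0,-0.009,0,0,0,0,0,0,0,0,0]' && python3 -m inch '[0,0,0,0,0,0,0,0,0,0,0,0,0,0,0,0,0,0,0,0,0,0,0,0,0,0,0,0,0,0]' -1 80
```

```text
clock: 6.78
tcp_pos: [0.5434, 0.1026, 0.0549]
eef_rot: [-0.0, 1.0, -0.0, 0.0]
ft_force: [-0.4, 0.6, 0.7]
grip_width: 0.502
finger_force: 0.0
clock: 7.4
tcp_pos: [0.5439, 0.1033, 0.0561]
eef_rot: [-0.001, 1.0, 0.0, 0.002]
ft_force: [-1.2, -0.2, 6.3]
grip_width: 0.103
finger_force: 78.5
```

```bash
python3 -m inch '[0,0,0.02,0,0,0,0,0,0.04,0,0,0,0,0,0.06,0,0,0,0,0,0,0,0,0,0,0,0,0,0,0]' && python3 - <<'E'
from h import *
from cell import manip
st=manip.state(); d=manip.capture("wrist"); pickle.dump((d,st),open("/tmp/w4.pkl","wb"))
cv2.imwrite("pics/w4.png",d["frame"][80:480,160:480,::-1]); print(st["tcp_pos"],st["eef_rot"],st["finger_force"],st["grip_width"])
for n in("punch_red_head","punch_red_tip"): print([(r["xy"],r["confidence"]) for r in manip.pinpoint("wrist",n)])
E
```

```text
clock: 8.02
tcp_pos: [0.5427, 0.1032, 0.1742]
eef_rot: [-0.001, 1.0, 0.0, 0.0]
ft_force: [-0.4, -0.0, -1.8]
grip_width: 0.099
finger_force: 78.6
[0.5427 0.1032 0.1742] [-0.0009  1.      0.      0.0002] 78.61436247825623 0.0985394967933844
[([318.2, 142.3], 0.81), ([571.4, 393.2], 0.63)]
[([418.9, 187.2], 0.74)]
```

View pics/w4.png

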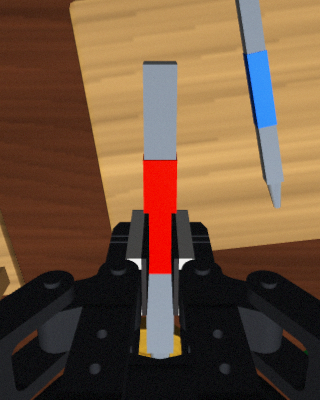

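The picture shows the red punch held square, with its head at full-image (320,142), the sleeve rows 240–353, and the tip at (320,438).

```bash
python3 - <<'E'
from h import *
d,st=pickle.load(open("/tmp/w4.pkl","rb")); T=np.linalg.inv(np.array(d["T_tool_cam"])); cam=(d["fx"],d["fy"],d["cx"],d["cy"],T)
# punch axis: mid (mx,my,mz) tool frame; punch +x = tool -x (cos), pitch a
def P(p,x,n): # n along tool -z (up)
    a=p[2]; return np.array([p[0]-x*np.cos(a)-n*np.sin(a),0,p[1]-n*np.cos(a)+x*np.sin(a)])
ob=[(-.075,.006,142.),(-.075,-.006,146.5),(-.04,.006,240.),(.01,.006,353.),(.075,0.,438.)]
f=lambda p:[proj(cam,P(p,x,n))[0,1]-v for x,n,v in ob]
r=least_squares(f,[0,-.0,0]); print("mid xz, pitch(tip fwd)",r.x,np.degrees(r.x[2]),r.fun); print(proj(cam,P(r.x,-.075,0)),proj(cam,P(r.x,.075,0)))
g=lambda p:f([p[0],p[1],0]); r=least_squares(g,[0,0]); print(r.x,r.fun)
E
```

```text
mid xz, pitch(tip fwd) [-0.0067  0.0016  0.1005] 5.756617010384758 [ 5.6499 -6.0411  2.0661 -4.8374  2.84  ]
[[317.6581 143.9086]] [[318.4416 440.84  ]]
[-0.0095  0.009 ] [ 6.2034 -1.7903 -2.9221 -9.0917  7.9819]
```

```bash
python3 - <<'E'
from h import *
d,st=pickle.load(open("/tmp/w4.pkl","rb")); T=np.linalg.inv(np.array(d["T_tool_cam"])); cam=(d["fx"],d["fy"],d["cx"],d["cy"],T)
def P(p,x,n):
    a=p[2]; return np.array([p[0]-x*np.cos(a)-n*np.sin(a),0,p[1]-n*np.cos(a)+x*np.sin(a)])
ob=[(-.075,.006,146.),(-.075,-.006,142),(-.04,.006,240.),(.01,.006,353.),(.075,0.,438.)]
f=lambda p:[proj(cam,P(p,x,n))[0,1]-v for x,n,v in ob]
r=least_squares(f,[0,-.0,0]); print("mid xz, pitch(tip fwd)",r.x,np.degrees(r.x[2]),r.fun)
g=lambda p:f([p[0],p[1],0]); r=least_squares(g,[0,0]); print(r.x,r.fun)
# width of punch at sleeve edges gives depth
E
```

```text
mid xz, pitch(tip fwd) [-0.006   0.0001  0.1188] 6.805538801633789 [ 1.4851 -2.4658  3.0301 -4.0423  1.8854]
[-0.0095  0.0089] [ 2.0983  2.6102 -2.9649 -9.0709  8.0492]
```

```bash
python3 - <<'E'
from h import *
d,st=pickle.load(open("/tmp/w4.pkl","rb")); T=np.linalg.inv(np.array(d["T_tool_cam"])); cam=(d["fx"],d["fy"],d["cx"],d["cy"],T)
f=np.array(d["frame"]).astype(float); g=f.sum(2)
sat=f.max(2)-f.min(2)
for v in (150,180,210,230): # grey part: low saturation
    row=np.abs(np.diff(cv2.GaussianBlur(sat,(1,7),0)[v,290:350])); L=row[:30].argmax(); Rr=30+row[30:].argmax(); print(v,L+290.5,Rr+290.5,Rr-L)
red=(f[:,:,0]-f[:,:,1]); 
for v in (245,260,275,285,300,320,340): m=np.nonzero(red[v,290:350]>100)[0]; print(v,m.min()+290,m.max()+290,m.size)
col=red[130:450,320]; e=np.diff(col); print("red edges",130+e.argmax()+.5,130+e.argmin()+.5)
print("col", [ (130+i, g[130+i,320].astype(int)) for i in range(5,24,1)])
print("tip", [(i,g[i,320].astype(int)) for i in range(425,450,2)])
E
```

```text
150 302.5 337.5 35
180 302.5 336.5 34
210 302.5 336.5 34
230 303.5 336.5 33
245 303 336 34
260 303 336 34
275 303 336 34
285 303 336 34
300 309 331 23
320 309 330 22
340 309 330 22
red edges 239.5 353.5
col [(135, np.int64(411)), (136, np.int64(410)), (137, np.int64(420)), (138, np.int64(418)), (139, np.int64(426)), (140, np.int64(388)), (141, np.int64(226)), (142, np.int64(180)), (143, np.int64(199)), (144, np.int64(323)), (145, np.int64(460)), (146, np.int64(462)), (147, np.int64(459)), (148, np.int64(460)), (149, np.int64(455)), (150, np.int64(457)), (151, np.int64(457)), (152, np.int64(468)), (153, np.int64(461))]
tip [(425, np.int64(487)), (427, np.int64(499)), (429, np.int64(496)), (431, np.int64(496)), (433, np.int64(475)), (435, np.int64(469)), (437, np.int64(480)), (439, np.int64(114)), (441, np.int64(30)), (443, np.int64(31)), (445, np.int64(35)), (447, np.int64(30)), (449, np.int64(46))]
```

```bash
cat > held.py <<'E'
from h import *
def P(p,x,n,y=0):
    a=p[2]; return np.array([p[0]-x*np.cos(a)-n*np.sin(a),y,p[1]-n*np.cos(a)+x*np.sin(a)])
def fitheld(cam,rows,wid):
    def f(p):
        o=[proj(cam,P(p,x,n))[0,1]-v for x,n,v in rows]
        for x,W in wid:
            A=proj(cam,P(p,x,.006,.006))[0,0]-proj(cam,P(p,x,.006,-.006))[0,0]; o.append(abs(A)-W)
        return o
    for a in (-.4,0,.4):
        r=least_squares(f,[0,0,a]); print("mid x,z",r.x[:2],"droop deg",np.degrees(r.x[2]).round(2),r.cost.round(2),np.round(r.fun,1))
E
python3 - <<'E'
from held import *
d,st=pickle.load(open("/tmp/w4.pkl","rb")); cam=(d["fx"],d["fy"],d["cx"],d["cy"],np.linalg.inv(np.array(d["T_tool_cam"])))
fitheld(cam,[(-.075,.006,144.2),(-.075,-.006,140.7),(-.04,.006,239.5),(.01,.006,353.5),(.075,0.,438.)],[(-.072,35),(-.05,34),(-.038,34),(-.022,33.7)])
fitheld(cam,[(-.075,.006,144.2),(-.075,-.006,140.7),(-.04,.006,239.5),(.01,.006,353.5),(.075,.006,438.)],[])
E
```

```text
mid x,z [-0.0053 -0.001 ] droop deg 7.01 26.6 [ 1.8 -2.8  3.1 -4.3  2.2  1.9  0.3 -1.  -2.2]
mid x,z [-0.0053 -0.001 ] droop deg 7.01 26.6 [ 1.8 -2.8  3.1 -4.3  2.2  1.9  0.3 -1.  -2.2]
mid x,z [-0.0053 -0.001 ] droop deg 7.01 26.6 [ 1.8 -2.8  3.1 -4.3  2.2  1.9  0.3 -1.  -2.2]
mid x,z [-0.0041 -0.0012] droop deg 10.57 52.31 [ 3.  -4.1  4.4 -6.9  3.4]
mid x,z [-0.0041 -0.0012] droop deg 10.57 52.31 [ 3.  -4.1  4.4 -6.9  3.4]
mid x,z [-0.0041 -0.0012] droop deg 10.57 52.31 [ 3.  -4.1  4.4 -6.9  3.4]
```

```bash
python3 - <<'E'
from held import *
d,st=pickle.load(open("/tmp/w3.pkl","rb")); cam=(d["fx"],d["fy"],d["cx"],d["cy"],np.linalg.inv(np.array(d["T_tool_cam"])))
f=np.array(d["frame"]).astype(float); g=f.sum(2); red=f[:,:,0]-f[:,:,1]
e=np.diff(red[180:320,316]); print("edges",180+e.argmax()+.5,180+e.argmin()+.5)
print("head",g[138:152,316].astype(int).tolist()); print("tip",g[360:380,314].astype(int).tolist())
fitheld(cam,[(-.075,.006,146.5),(-.04,.006,180.5+e.argmax()),(.01,.006,180.5+e.argmin()),(.075,0.,374.)],[])
for x,n in ((-.075,.006),(-.04,.006),(.01,.006),(.075,0)): print(x,proj(cam,P([-.0153,.0752,0],x,n)))
E
```

```text
edges 208.5 289.5
head [418, 419, 431, 421, 411, 385, 212, 209, 320, 421, 435, 432, 432, 429]
tip [452, 450, 446, 449, 453, 444, 441, 450, 440, 451, 450, 440, 432, 439, 424, 397, 382, 366, 383, 397]
mid x,z [-0.0166  0.0751] droop deg -1.99 0.18 [-0.2  0.4 -0.3  0.1]
mid x,z [-0.0166  0.0751] droop deg -1.99 0.18 [-0.2  0.4 -0.3  0.1]
mid x,z [-0.0166  0.0751] droop deg -1.99 0.18 [-0.2  0.4 -0.3  0.1]
-0.075 [[318.5026 144.7431]]
-0.04 [[318.5881 207.6893]]
0.01 [[318.6962 287.258 ]]
0.075 [[318.8431 369.9151]]
```

```bash
python3 - <<'E'
from held import *
d,st=pickle.load(open("/tmp/w4.pkl","rb")); cam=(d["fx"],d["fy"],d["cx"],d["cy"],np.linalg.inv(np.array(d["T_tool_cam"])))
fitheld(cam,[(-.075,.006,144.2),(-.075,-.006,140.7),(-.04,.006,239.5),(.01,.006,353.5)],[])
fitheld(cam,[(-.075,.006,144.2),(-.075,-.006,140.7),(-.04,.006,239.5),(.01,.006,353.5)],[(-.072,35),(-.05,34),(-.038,34),(-.022,33.7)])
E
```

```text
mid x,z [-0.007  -0.0012] droop deg -0.31 0.03 [-0.2  0.1  0.1 -0.1]
mid x,z [-0.007  -0.0012] droop deg -0.31 0.03 [-0.2  0.1  0.1 -0.1]
mid x,z [-0.007  -0.0012] droop deg -0.31 0.03 [-0.2  0.1  0.1 -0.1]
mid x,z [-0.0066 -0.0021] droop deg 0.89 5.53 [-0.3 -0.8  0.9  0.3  0.1 -0.7 -1.6 -2.5]
mid x,z [-0.0066 -0.0021] droop deg 0.89 5.53 [-0.3 -0.8  0.9  0.3  0.1 -0.7 -1.6 -2.5]
mid x,z [-0.0066 -0.0021] droop deg 0.89 5.53 [-0.3 -0.8  0.9  0.3  0.1 -0.7 -1.6 -2.5]
```

```bash
cat > plan.py <<'E'
from h import *
p=np.load("/tmp/rack.npy")
YS={1:.06,2:0,3:-.06}
def pose(i,s,n,dl,ht,dy=0):
    """TCP pose for punch head at s,n (m; rel. home floor / board), tilt dl deg below slope; ht=head in tool frame"""
    Rm=R.from_euler("z",p[2])*R.from_euler("y",-(35-dl),degrees=True)*R.from_quat([0,1,0,0])
    return w(p,rk(p[3]+s,YS[i]+dy,n))-Rm.apply(ht),Rm
def seq(i,ht,pos,rot,wps):
    pos=np.array(pos);rot=R.from_quat(rot)
    for s,n,dl in wps:
        q,Rm=pose(i,s,n,dl,ht); dr=(Rm*rot.inv()).as_rotvec(degrees=True)
        print((s,n,dl),"tcp",q.round(4),"shift",(q-pos).round(4),"turn/120",(dr/120).round(4),"deg",np.linalg.norm(dr).round(1))
        pos,rot=q,Rm
W=[(.004,.12,12),(.004,.062,12),(.028,.062,12),(.026,.033,0),(.002,.032,0),(-.002,.031,0)]
E
python3 - <<'E'
from plan import *
seq(1,[.068,0,0],[.5427,.1032,.1742],[-.0009,1,0,0],W)
E
```

```text
(0.004, 0.12, 12) tcp [ 0.5588 -0.0886  0.1563] shift [ 0.0161 -0.1918 -0.0179] turn/120 [ 0.0162 -0.1912  0.078 ] deg 24.9
(0.004, 0.062, 12) tcp [ 0.5916 -0.0831  0.1088] shift [ 0.0328  0.0055 -0.0475] turn/120 [0. 0. 0.] deg 0.0
(0.028, 0.062, 12) tcp [ 0.611  -0.0798  0.1225] shift [0.0194 0.0033 0.0138] turn/120 [0. 0. 0.] deg 0.0
(0.026, 0.033, 0) tcp [ 0.619  -0.0784  0.1101] shift [ 0.008   0.0013 -0.0125] turn/120 [ 0.0167 -0.0986 -0.    ] deg 12.0
(0.002, 0.032, 0) tcp [ 0.6002 -0.0816  0.0955] shift [-0.0188 -0.0032 -0.0146] turn/120 [0. 0. 0.] deg 0.0
(-0.002, 0.031, 0) tcp [ 0.5975 -0.0821  0.0924] shift [-0.0027 -0.0005 -0.0031] turn/120 [0. 0. 0.] deg 0.0
```

```bash
python3 -m inch '[0.004,-0.048,-0.0045,0.0041,-0.0478,0.0195,0.004,-0.048,-0.0045,0.0041,-0.0478,0.0195,0.004,-0.048,-0.0045,0.004,-0.0478,0.0195,0.004,-0.048,-0.0045,0.004,-0.0478,0.0195,0,0,0,0,0,0,0,0,0,0,0,0]' && python3 - <<'E'
from plan import *
from cell import manip
st=manip.state(); print(st["tcp_pos"],st["clock"])
seq(1,[.068,0,0],st["tcp_pos"],st["eef_rot"],W)
E
```

```text
clock: 8.93
tcp_pos: [0.5579, -0.0889, 0.1553]
eef_rot: [-0.081, 0.977, 0.017, 0.198]
ft_force: [0.4, -0.3, -1.0]
grip_width: 0.103
finger_force: 78.8
[ 0.5579 -0.0889  0.1553] 8.925
(0.004, 0.12, 12) tcp [ 0.5588 -0.0886  0.1563] shift [0.0009 0.0003 0.001 ] turn/120 [-0.0004 -0.0011  0.0006] deg 0.2
(0.004, 0.062, 12) tcp [ 0.5916 -0.0831  0.1088] shift [ 0.0328  0.0055 -0.0475] turn/120 [0. 0. 0.] deg 0.0
(0.028, 0.062, 12) tcp [ 0.611  -0.0798  0.1225] shift [0.0194 0.0033 0.0138] turn/120 [0. 0. 0.] deg 0.0
(0.026, 0.033, 0) tcp [ 0.619  -0.0784  0.1101] shift [ 0.008   0.0013 -0.0125] turn/120 [ 0.0167 -0.0986 -0.    ] deg 12.0
(0.002, 0.032, 0) tcp [ 0.6002 -0.0816  0.0955] shift [-0.0188 -0.0032 -0.0146] turn/120 [0. 0. 0.] deg 0.0
(-0.002, 0.031, 0) tcp [ 0.5975 -0.0821  0.0924] shift [-0.0027 -0.0005 -0.0031] turn/120 [0. 0. 0.] deg 0.0
```

Lower into the notch, slide the tip under the rod, level off, checking forces.

```bash
python3 -m inch '[0.017,0.003,-0.023,0,0,0,0.0167,0.0028,-0.0235,0,0,0,0,0,0,0,0,0,0.0097,0.0017,0.0069,0,0,0,0.0097,0.0017,0.0069,0,0,0,0,0,0,0,0,0]' && python3 -m inch '[0.004,0.0006,-0.0062,0.0084,-0.0493,0,0.004,0.0006,-0.0062,0.0083,-0.0493,0,0,0,0,0,0,0,0,0,0,0,0,0]' && python3 - <<'E'
from plan import *
from cell import manip
st=manip.state(); d=manip.capture("wrist"); cv2.imwrite("pics/w5.png",d["frame"][:,:,::-1]); print(st["tcp_pos"],st["ft_force"],st["clock"])
seq(1,[.068,0,0],st["tcp_pos"],st["eef_rot"],W[3:])
E
```

```text
clock: 9.68
tcp_pos: [0.6136, -0.0795, 0.1257]
eef_rot: [-0.082, 0.976, 0.016, 0.2]
ft_force: [0.1, 0.8, -0.7]
grip_width: 0.101
finger_force: 78.8
clock: 10.18
tcp_pos: [0.6205, -0.0788, 0.1126]
eef_rot: [-0.08, 0.95, 0.025, 0.3]
ft_force: [0.5, 0.1, -0.6]
grip_width: 0.1
finger_force: 78.8
[ 0.6205 -0.0788  0.1126] [ 0.5045  0.065  -0.6255] 10.175
(0.026, 0.033, 0) tcp [ 0.619  -0.0784  0.1101] shift [-0.0015  0.0004 -0.0025] turn/120 [0.0002 0.     0.0002] deg 0.0
(0.002, 0.032, 0) tcp [ 0.6002 -0.0816  0.0955] shift [-0.0188 -0.0032 -0.0146] turn/120 [0. 0. 0.] deg 0.0
(-0.002, 0.031, 0) tcp [ 0.5975 -0.0821  0.0924] shift [-0.0027 -0.0005 -0.0031] turn/120 [0. 0. 0.] deg 0.0
```

View pics/w5.png

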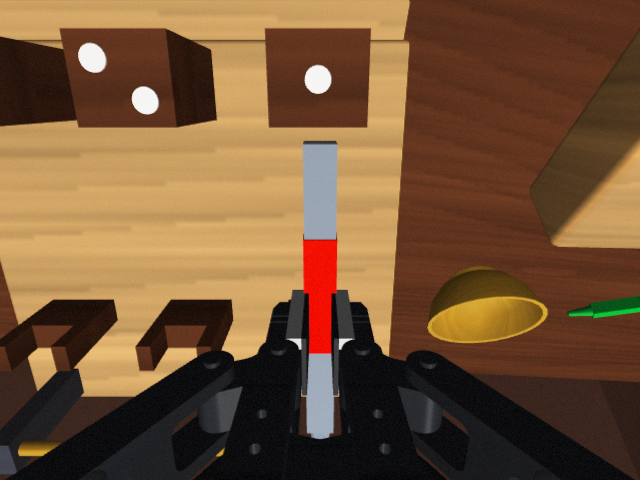

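The red punch is aligned with the one-dot socket (socket centre 318,78; punch head 320,143), with its tip in the notch. I slide it home.

```bash
python3 -m inch '[-0.0066,-0.001,-0.0055,0,0,0,-0.0066,-0.001,-0.0055,0,0,0,-0.0066,-0.001,-0.0055,0,0,0,0,0,0,0,0,0,0,0,0,0,0,0]' && python3 - <<'E'
from plan import *
from cell import manip
st=manip.state(); print(st["tcp_pos"],st["ft_force"],st["clock"])
seq(1,[.068,0,0],st["tcp_pos"],st["eef_rot"],[(0,.030,0)])
E
```

```text
clock: 10.85
tcp_pos: [0.5998, -0.0815, 0.0946]
eef_rot: [-0.08, 0.95, 0.025, 0.299]
ft_force: [-0.0, -0.7, -1.5]
grip_width: 0.105
finger_force: 78.8
[ 0.5998 -0.0815  0.0946] [-0.0225 -0.6811 -1.4632] 10.85
(0, 0.03, 0) tcp [ 0.5997 -0.0817  0.0927] shift [-0.0002 -0.0002 -0.0019] turn/120 [-0.0001 -0.0002  0.0001] deg 0.0
```

```bash
python3 -m inch '[-0.0016,-0.0003,-0.0012,0,0,0,0,0,0,0,0,0]' && python3 -m inch '[-0.0016,-0.0003,-0.0012,0,0,0,0,0,0,0,0,0]'
```

```text
clock: 11.1
tcp_pos: [0.599, -0.0818, 0.0942]
eef_rot: [-0.08, 0.95, 0.025, 0.3]
ft_force: [1.4, -0.2, -0.3]
grip_width: 0.104
finger_force: 78.8
clock: 11.35
tcp_pos: [0.5988, -0.082, 0.0945]
eef_rot: [-0.08, 0.95, 0.025, 0.302]
ft_force: [5.6, 2.1, 2.6]
grip_width: 0.103
finger_force: 78.8
```

```bash
python3 -m inch '[0.0009,0.0001,-0.0014,0,0,0,0,0,0,0,0,0]' && python3 -m inch '[0,0,0,0,0,0,0,0,0,0,0,0,0,0,0,0,0,0]' -0.2 80 && python3 -m inch '[-0.0057,-0.001,0.0082,0,0,0,-0.017,-0.0029,0.0246,0,0,0,-0.034,-0.0057,0.0492,0,0,0,0,0,0,0,0,0]' && python3 - <<'E'
from h import *
from cell import manip
st=manip.state(); d=manip.capture("wrist"); pickle.dump((d,st),open("/tmp/w6.pkl","wb")); cv2.imwrite("pics/w6.png",d["frame"][:,:,::-1]); print(st["tcp_pos"],st["eef_rot"],st["clock"])
cam=camof(d,st); f=np.array(d["frame"]).astype(int)
p=np.load("/tmp/rack.npy")
m=((f[:,:,0]-f[:,:,1]>120)&(f[:,:,0]-f[:,:,2]>120)).astype(np.uint8); k,l,s,c=cv2.connectedComponentsWithStats(m); j=1+np.argmax(s[1:,4]); print("red sleeve bbox",s[j],c[j])
for x in (-.04,-.015,.01): print("expected",x,proj(cam,w(p,rk(p[3]+.075+x,.06,.036))))
E
```

```text
clock: 11.6
tcp_pos: [0.5995, -0.0819, 0.0934]
eef_rot: [-0.08, 0.95, 0.025, 0.302]
ft_force: [1.7, 1.8, 7.7]
grip_width: 0.106
finger_force: 79.7
clock: 11.98
tcp_pos: [0.597, -0.0819, 0.0899]
eef_rot: [-0.079, 0.951, 0.025, 0.299]
ft_force: [0.2, 0.3, 0.2]
grip_width: 0.397
finger_force: 0.0
clock: 12.48
tcp_pos: [0.5416, -0.0925, 0.1786]
eef_rot: [-0.08, 0.949, 0.024, 0.303]
ft_force: [1.3, -0.3, -0.0]
grip_width: 0.401
finger_force: 0.0
[ 0.5416 -0.0925  0.1786] [-0.0796  0.9493  0.0236  0.3031] 12.475
red sleeve bbox [ 312  182   20   74 1473] [321.4549 218.3408]
expected -0.04 [[320.9564 179.7159]]
expected -0.015 [[320.8698 217.8058]]
expected 0.01 [[320.7886 253.5081]]
```

View pics/w6.png

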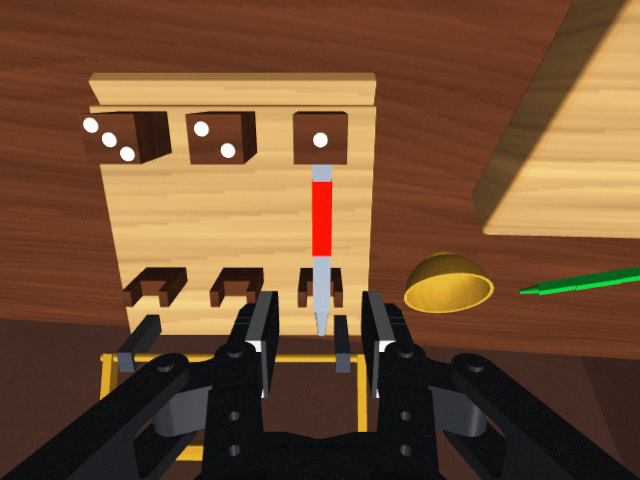

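The red punch lies in the one-dot rest, its sleeve at (321,218) against an expected (321,218), and it has been let go. Next is yellow.

```bash
cat >> plan.py <<'E'
def grasp(pos,rot,xy,yaw,z):
    Rm=R.from_euler("z",yaw,degrees=True)*R.from_quat([0,1,0,0]); t=np.array([*xy,z])
    print("shift",(t-pos).round(4),"turn/120",((Rm*R.from_quat(rot).inv()).as_rotvec(degrees=True)/120).round(4))
E
python3 - <<'E'
from plan import *
grasp(np.array([.5416,-.0925,.1786]),[-0.0796,0.9493,0.0236,0.3031],(.5212,.2432),12.5,.135)
E
```

```text
shift [-0.0204  0.3357 -0.0436] turn/120 [-0.0548  0.2899  0.0235]
```

```bash
python3 -m inch '[-0.0034,0.056,-0.007,-0.0091,0.0483,0.0039,-0.0034,0.056,-0.007,-0.0091,0.0483,0.0039,-0.0034,0.056,-0.007,-0.0091,0.0483,0.0039,-0.0034,0.056,-0.007,-0.0091,0.0483,0.0039,-0.0034,0.056,-0.007,-0.0091,0.0483,0.0039,-0.0034,0.056,-0.007,-0.0091,0.0483,0.0039,0,0,0,0,0,0,0,0,0,0,0,0]' 0 80 && python3 - <<'E'
from pun import *
from plan import grasp
from cell import manip
st=manip.state(); d=manip.capture("wrist"); pickle.dump((d,st),open("/tmp/w7.pkl","wb")); print(st["tcp_pos"],st["eef_rot"],st["clock"])
punches("w7"); grasp(st["tcp_pos"],st["eef_rot"],(.5212,.2432),12.5,.053)
E
```

```text
clock: 13.52
tcp_pos: [0.5202, 0.2442, 0.1294]
eef_rot: [-0.108, 0.994, 0.001, -0.005]
ft_force: [-0.4, -0.9, 0.9]
grip_width: 0.499
finger_force: 0.0
[0.5202 0.2442 0.1294] [-0.1085  0.9941  0.0009 -0.0045] 13.525Traceback (most recent call last):
  File "<stdin>", line 5, in <module>
  File "pun.py", line 6, in punches
    m=cv2.inRange(hsv,lo,hi); k,l,s,c=cv2.connectedComponentsWithStats(m); j=1+np.argmax(s[1:,4])
                                                                               ~~~~~~~~~^^^^^^^^^
    return _wrapfunc(a, 'argmax', axis=axis, out=out, **kwds)
    return bound(*args, **kwds)
ValueError: attempt to get argmax of an empty sequence
```

```bash
sed -i 's/j=1+np.argmax/\n        if k<2: continue\n        j=1+np.argmax/' pun.py; python3 - <<'E'
from pun import *
from plan import grasp
d,st=pickle.load(open("/tmp/w7.pkl","rb")); punches("w7"); grasp(st["tcp_pos"],st["eef_rot"],(.5212,.2432),12.5,.053)
E
```

```text
yellow sleeve ctr [0.5163 0.2412] yaw 12.11 len 0.05 wid 0.0133 px 1871
blue sleeve ctr [0.5033 0.1704] yaw 13.11 len 0.0502 wid 0.0131 px 2089
shift [ 0.001  -0.001  -0.0764] turn/120 [-0.0004 -0.0044  0.0004]
```

```bash
python3 -m inch '[0.0005,-0.0005,-0.033,0,-0.002,0,0.0005,-0.0005,-0.033,0,-0.002,0,0,0,-0.005,0,0,0,0,0,0,0,0,0,0,0,0,0,0,0]'
```

```text
clock: 14.2
tcp_pos: [0.5226, 0.2435, 0.0619]
eef_rot: [-0.108, 0.994, 0.002, 0.002]
ft_force: [-0.2, 0.1, 0.4]
grip_width: 0.499
finger_force: 0.0
```

```bash
python3 -m inch '[-0.0005,-0.0005,-0.0075,0,0,0,0,0,0,0,0,0]' && python3 -m inch '[0,0,0,0,0,0,0,0,0,0,0,0,0,0,0,0,0,0,0,0,0,0,0,0,0,0,0,0,0,0]' -1 80 && python3 -m inch '[0,0,0.02,0,0,0,0,0,0.04,0,0,0,0,0,0.06,0,0,0,0,0,0,0,0,0,0,0,0,0,0,0]' && cat > heldlook.py <<'E'
from held import *
from cell import manip
import sys
tag,ch=sys.argv[1:3]
st=manip.state(); d=manip.capture("wrist"); pickle.dump((d,st),open(f"/tmp/{tag}.pkl","wb")); print(st["tcp_pos"],st["eef_rot"],st["finger_force"],st["clock"])
cam=(d["fx"],d["fy"],d["cx"],d["cy"],np.linalg.inv(np.array(d["T_tool_cam"])))
f=np.array(d["frame"]).astype(float)
col={"y":f[:,:,0]-f[:,:,2],"b":f[:,:,2]-f[:,:,0]}[ch][:,317:323].mean(1); g=f.sum(2)[:,317:323].mean(1)
e=np.diff(col[200:400]); a,b=200.5+e.argmax(),200.5+e.argmin(); print("sleeve rows",a,b)
print("head rows 134-152",g[134:152].astype(int).tolist()); 
fitheld(cam,[(-.04,.006,a),(.01,.006,b),(-.075,.006,float(sys.argv[3]) if len(sys.argv)>3 else 144.2)],[])
E
python3 heldlook.py w8 y
```

```text
clock: 14.45
tcp_pos: [0.5209, 0.2429, 0.0521]
eef_rot: [-0.108, 0.994, 0.001, 0.0]
ft_force: [-0.6, -0.6, -0.2]
grip_width: 0.5
finger_force: 0.0
clock: 15.08
tcp_pos: [0.5213, 0.2431, 0.0527]
eef_rot: [-0.108, 0.994, 0.001, 0.001]
ft_force: [-1.4, 0.6, 4.3]
grip_width: 0.108
finger_force: 79.7
clock: 15.7
tcp_pos: [0.521, 0.2428, 0.1716]
eef_rot: [-0.108, 0.994, 0.001, 0.0]
ft_force: [1.1, -0.2, -1.5]
grip_width: 0.109
finger_force: 79.1
[0.521  0.2428 0.1716] [-0.1081  0.9941  0.001   0.0003] 79.11873579025269 15.7
sleeve rows 251.5 365.5
head rows 134-152 [420, 420, 429, 440, 452, 460, 458, 456, 459, 453, 450, 449, 445, 445, 443, 445, 399, 230]
mid x,z [-0.0031 -0.0147] droop deg 7.94 0.0 [ 0. -0.  0.]
mid x,z [-0.0031 -0.0147] droop deg 7.94 0.0 [0. 0. 0.]
mid x,z [-0.0031 -0.0147] droop deg 7.94 0.0 [0. 0. 0.]
```

```bash
python3 - <<'E'
from held import *
d,st=pickle.load(open("/tmp/w8.pkl","rb")); cam=(d["fx"],d["fy"],d["cx"],d["cy"],np.linalg.inv(np.array(d["T_tool_cam"])))
g=np.array(d["frame"]).astype(float).sum(2)[:,317:323].mean(1); print(g[148:160].astype(int))
fitheld(cam,[(-.04,.006,251.5),(.01,.006,365.5),(-.075,.006,154.2),(-.075,-.006,150.5)],[])
from plan import *
seq(2,[.0705,0,-.001],st["tcp_pos"],st["eef_rot"],W)
E
```

```text
[443 445 399 230 190 187 201 317 467 469 462 470]
mid x,z [-0.0102 -0.0051] droop deg -0.02 0.14 [-0.3  0.1  0.4 -0.2]
mid x,z [-0.0102 -0.0051] droop deg -0.02 0.14 [-0.3  0.1  0.4 -0.2]
mid x,z [-0.0102 -0.0051] droop deg -0.02 0.14 [-0.3  0.1  0.4 -0.2]
(0.004, 0.12, 12) tcp [ 0.5715 -0.1473  0.1563] shift [ 0.0505 -0.3902 -0.0152] turn/120 [ 0.0357 -0.1879 -0.0234] deg 23.1
(0.004, 0.062, 12) tcp [ 0.6043 -0.1418  0.1088] shift [ 0.0328  0.0055 -0.0475] turn/120 [0. 0. 0.] deg 0.0
(0.028, 0.062, 12) tcp [ 0.6236 -0.1385  0.1226] shift [0.0194 0.0033 0.0138] turn/120 [0. 0. 0.] deg 0.0
(0.026, 0.033, 0) tcp [ 0.6316 -0.1372  0.1107] shift [ 0.0079  0.0013 -0.0119] turn/120 [ 0.0167 -0.0986 -0.    ] deg 12.0
(0.002, 0.032, 0) tcp [ 0.6127 -0.1403  0.0961] shift [-0.0188 -0.0032 -0.0146] turn/120 [0. 0. 0.] deg 0.0
(-0.002, 0.031, 0) tcp [ 0.6101 -0.1408  0.093 ] shift [-0.0027 -0.0005 -0.0031] turn/120 [0. 0. 0.] deg 0.0
```

```bash
python3 - <<'E'
from plan import *
seq(2,[.065,0,-.0033],[.521,.2428,.1716],[-0.1081,0.9941,0.001,0.0003],W[:1])
E
```

```text
(0.004, 0.12, 12) tcp [ 0.5674 -0.148   0.1521] shift [ 0.0464 -0.3908 -0.0195] turn/120 [ 0.0356 -0.188  -0.0234] deg 23.1
```

```bash
python3 -m inch '[0.0066,-0.0558,-0.0028,0.0051,-0.0269,-0.0033,0.0066,-0.0558,-0.0028,0.0051,-0.0269,-0.0033,0.0066,-0.0558,-0.0028,0.0051,-0.0269,-0.0033,0.0066,-0.0558,-0.0028,0.0051,-0.0269,-0.0033,0.0066,-0.0558,-0.0028,0.0051,-0.0269,-0.0033,0.0066,-0.0558,-0.0028,0.0051,-0.0268,-0.0033,0.0066,-0.0558,-0.0028,0.005,-0.0268,-0.0035,0,0,0,0,0,0,0,0,0,0,0,0]' && python3 - <<'E'
from plan import *
from cell import manip
st=manip.state(); print(st["tcp_pos"],st["clock"])
seq(2,[.065,0,-.0033],st["tcp_pos"],st["eef_rot"],W)
E
```

```text
clock: 16.88
tcp_pos: [0.5661, -0.1474, 0.1508]
eef_rot: [-0.081, 0.977, 0.017, 0.198]
ft_force: [0.3, 0.2, -0.3]
grip_width: 0.108
finger_force: 79.2
[ 0.5661 -0.1474  0.1508] 16.875
(0.004, 0.12, 12) tcp [ 0.5674 -0.148   0.1521] shift [ 0.0012 -0.0006  0.0013] turn/120 [-0.0007 -0.0011  0.0002] deg 0.2
(0.004, 0.062, 12) tcp [ 0.6002 -0.1425  0.1045] shift [ 0.0328  0.0055 -0.0475] turn/120 [0. 0. 0.] deg 0.0
(0.028, 0.062, 12) tcp [ 0.6195 -0.1392  0.1183] shift [0.0194 0.0033 0.0138] turn/120 [0. 0. 0.] deg 0.0
(0.026, 0.033, 0) tcp [ 0.6284 -0.1377  0.1056] shift [ 0.0089  0.0015 -0.0127] turn/120 [ 0.0167 -0.0986 -0.    ] deg 12.0
(0.002, 0.032, 0) tcp [ 0.6096 -0.1409  0.091 ] shift [-0.0188 -0.0032 -0.0146] turn/120 [0. 0. 0.] deg 0.0
(-0.002, 0.031, 0) tcp [ 0.6069 -0.1413  0.0879] shift [-0.0027 -0.0005 -0.0031] turn/120 [0. 0. 0.] deg 0.0
```

```bash
python3 -m inch '[0.017,0.0025,-0.0232,0,0,0,0.0167,0.0025,-0.0235,0,0,0,0,0,0,0,0,0,0.0097,0.0017,0.0069,0,0,0,0.0097,0.0017,0.0069,0,0,0,0,0,0,0,0,0]' && python3 -m inch '[0.0044,0.0007,-0.0064,0.0084,-0.0493,0,0.0044,0.0007,-0.0064,0.0083,-0.0493,0,0,0,0,0,0,0,0,0,0,0,0,0]' && python3 - <<'E'
from plan import *
from cell import manip
st=manip.state(); d=manip.capture("wrist"); cv2.imwrite("pics/w9.png",d["frame"][:,:,::-1]); print(st["tcp_pos"],st["ft_force"],st["clock"])
seq(2,[.065,0,-.0033],st["tcp_pos"],st["eef_rot"],[(.026,.033,0),(0,.032,0)])
g=cv2.cvtColor(d["frame"],cv2.COLOR_RGB2HSV); f=d["frame"].astype(int)
# socket 2 centre: dark brown block columns and punch columns
for v in (85,100,115): 
    m=np.nonzero(f[v].sum(1)<230)[0]; print(v,[ (int(a[0]),int(a[-1])) for a in np.split(m,np.nonzero(np.diff(m)>3)[0]+1) if a.size>15])
v=200; m=np.nonzero((f[v].max(1)-f[v].min(1)<40)&(f[v].sum(1)>330))[0]; print("punch cols",m.min(),m.max())
E
```

```text
clock: 17.62
tcp_pos: [0.6221, -0.1392, 0.122]
eef_rot: [-0.083, 0.976, 0.016, 0.201]
ft_force: [0.2, 0.0, -1.3]
grip_width: 0.11
finger_force: 79.2
clock: 18.12
tcp_pos: [0.6298, -0.1383, 0.1084]
eef_rot: [-0.08, 0.95, 0.025, 0.3]
ft_force: [0.5, -0.7, 0.7]
grip_width: 0.105
finger_force: 79.2
[ 0.6298 -0.1383  0.1084] [ 0.5249 -0.736   0.6515] 18.125
(0.026, 0.033, 0) tcp [ 0.6284 -0.1377  0.1056] shift [-0.0014  0.0006 -0.0027] turn/120 [0.0003 0.0004 0.    ] deg 0.1
(0, 0.032, 0) tcp [ 0.608  -0.1411  0.0899] shift [-0.0204 -0.0035 -0.0157] turn/120 [0. 0. 0.] deg 0.0
85 [(0, 101), (130, 212), (267, 370), (426, 507), (536, 639)]
100 [(0, 107), (129, 213), (267, 331), (352, 369), (425, 508), (530, 639)]
115 [(0, 136), (164, 214), (268, 328), (423, 639)]
punch cols 303 336
```

```bash
python3 -m inch '[-0.0067,-0.001,-0.0055,0,0,0,-0.0067,-0.001,-0.0055,0,0,0,-0.0067,-0.001,-0.0055,0,0,0,0,0,0,0,0,0,0,0,0,0,0,0]' && python3 -m inch '[-0.0016,-0.0003,-0.0012,0,0,0,0,0,0,0,0,0]' && python3 -m inch '[-0.0016,-0.0003,-0.0012,0,0,0,0,0,0,0,0,0]'
```

```text
clock: 18.8
tcp_pos: [0.609, -0.1409, 0.0905]
eef_rot: [-0.08, 0.95, 0.025, 0.3]
ft_force: [-0.5, 0.8, -0.7]
grip_width: 0.107
finger_force: 79.2
clock: 19.05
tcp_pos: [0.608, -0.1412, 0.0899]
eef_rot: [-0.08, 0.95, 0.025, 0.301]
ft_force: [1.6, 1.2, -0.5]
grip_width: 0.107
finger_force: 79.2
clock: 19.3
tcp_pos: [0.6077, -0.1414, 0.0902]
eef_rot: [-0.08, 0.95, 0.025, 0.302]
ft_force: [5.3, 2.3, 1.7]
grip_width: 0.105
finger_force: 79.1
```

```bash
python3 -m inch '[0.0009,0.0001,-0.0014,0,0,0,0,0,0,0,0,0]' && python3 -m inch '[0,0,0,0,0,0,0,0,0,0,0,0,0,0,0,0,0,0]' -0.2 80 && python3 -m inch '[-0.0057,-0.001,0.0082,0,0,0,-0.017,-0.0029,0.0246,0,0,0,-0.034,-0.0057,0.0492,0,0,0,0,0,0,0,0,0,0,0,0,0,0,0]' && cat > chk.py <<'E'
from plan import *
from cell import manip
import sys
st=manip.state(); d=manip.capture("wrist"); pickle.dump((d,st),open(f"/tmp/{sys.argv[1]}.pkl","wb")); cv2.imwrite(f"pics/{sys.argv[1]}.png",d["frame"][:,:,::-1]); print(st["tcp_pos"],st["eef_rot"],st["clock"])
cam=camof(d,st); hsv=cv2.cvtColor(np.array(d["frame"]),cv2.COLOR_RGB2HSV)
for n,y,lo,hi in (("red",.06,(0,200,120),(5,255,255)),("yellow",0,(26,150,150),(32,255,255)),("blue",-.06,(98,130,120),(115,255,255))):
    m=cv2.inRange(hsv,lo,hi); k,l,s,c=cv2.connectedComponentsWithStats(m)
    if k<2: print(n,"none"); continue
    j=1+np.argmax(s[1:,4]); e=[proj(cam,w(p,rk(p[3]+.075+x,y,.036)))[0] for x in (-.04,-.015,.01)]
    print(n,s[j],c[j].round(1),"exp rows",e[0][1].round(1),e[2][1].round(1),"ctr",e[1].round(1))
E
python3 chk.py w10
```

```text
clock: 19.55
tcp_pos: [0.6086, -0.1414, 0.0889]
eef_rot: [-0.08, 0.95, 0.025, 0.302]
ft_force: [4.6, 2.3, 4.3]
grip_width: 0.11
finger_force: 79.5
clock: 19.92
tcp_pos: [0.606, -0.1413, 0.0858]
eef_rot: [-0.08, 0.951, 0.025, 0.299]
ft_force: [-0.4, -0.8, 0.9]
grip_width: 0.399
finger_force: 0.0
clock: 20.55
tcp_pos: [0.5499, -0.1512, 0.1693]
eef_rot: [-0.08, 0.95, 0.025, 0.301]
ft_force: [-0.4, -0.5, -0.6]
grip_width: 0.404
finger_force: 0.0
[ 0.5499 -0.1512  0.1693] [-0.0797  0.9501  0.0248  0.3005] 20.55
red [ 402  196   26   74 1513] [414.1 232.1] exp rows 193.3 267.6 ctr [413.2 231.6]
yellow [ 309  195   22   75 1541] [319.5 231.3] exp rows 193.2 267.5 ctr [319.2 231.5]
blue none
```

Yellow is home and level with red. Now blue.

```bash
python3 - <<'E'
from plan import *
grasp(np.array([.5499,-.1512,.1693]),[-0.0797,0.9501,0.0248,0.3005],(.5090,.1719),13.0,.130)
E
```

```text
shift [-0.0409  0.3231 -0.0393] turn/120 [-0.0569  0.2869  0.0275]
```

```bash
python3 -m inch '[-0.0068,0.0538,-0.0065,-0.0095,0.0478,0.0046,-0.0068,0.0538,-0.0065,-0.0095,0.0478,0.0046,-0.0068,0.0539,-0.0065,-0.0095,0.0478,0.0046,-0.0068,0.0539,-0.0065,-0.0095,0.0478,0.0046,-0.0068,0.0539,-0.0066,-0.0095,0.0478,0.0046,-0.0068,0.0539,-0.0066,-0.0094,0.0478,0.0045,0,0,0,0,0,0,0,0,0,0,0,0]' 0 80 && python3 - <<'E'
from pun import *
from plan import grasp
from cell import manip
st=manip.state(); d=manip.capture("wrist"); pickle.dump((d,st),open("/tmp/w11.pkl","wb")); print(st["tcp_pos"],st["eef_rot"],st["clock"])
punches("w11"); grasp(st["tcp_pos"],st["eef_rot"],(.5090,.1719),13.0,.053)
E
```

```text
clock: 21.6
tcp_pos: [0.5088, 0.1723, 0.1279]
eef_rot: [-0.114, 0.994, -0.0, -0.001]
ft_force: [-0.5, 0.4, 0.7]
grip_width: 0.497
finger_force: 0.0
[0.5088 0.1723 0.1279] [-0.1138  0.9935 -0.0001 -0.0015] 21.6
blue sleeve ctr [0.503  0.1707] yaw 13.16 len 0.0501 wid 0.0128 px 1852
shift [ 0.0002 -0.0004 -0.0749] turn/120 [ 0.0002 -0.0014 -0.0005]
```

```bash
python3 -m inch '[0,0,-0.033,0,-0.001,0,0,0,-0.033,0,0,0,0,0,-0.008,0,0,0,0,0,0,0,0,0,0,0,0,0,0,0]' && python3 -m inch '[0,0,0,0,0,0,0,0,0,0,0,0,0,0,0,0,0,0,0,0,0,0,0,0,0,0,0,0,0,0]' -1 80 && python3 -m inch '[0,0,0.02,0,0,0,0,0,0.04,0,0,0,0,0,0.06,0,0,0,0,0,0,0,0,0,0,0,0,0,0,0]' && python3 heldlook.py w12 b && python3 - <<'E'
import pickle,numpy as np
d,st=pickle.load(open("/tmp/w12.pkl","rb")); g=np.array(d["frame"]).astype(float).sum(2)[:,317:323].mean(1); print(g[134:170].astype(int).tolist())
E
```

```text
clock: 22.28
tcp_pos: [0.5103, 0.1721, 0.0573]
eef_rot: [-0.113, 0.994, 0.001, 0.002]
ft_force: [0.3, -0.9, 0.0]
grip_width: 0.501
finger_force: 0.0
clock: 22.9
tcp_pos: [0.5099, 0.1725, 0.0567]
eef_rot: [-0.113, 0.994, 0.0, 0.002]
ft_force: [-0.4, -0.6, 5.8]
grip_width: 0.102
finger_force: 78.4
clock: 23.52
tcp_pos: [0.5092, 0.1723, 0.1751]
eef_rot: [-0.113, 0.994, 0.0, 0.001]
ft_force: [-0.3, 0.2, -1.5]
grip_width: 0.105
finger_force: 78.6
[0.5092 0.1723 0.1751] [-0.1133  0.9936  0.0002  0.0007] 78.61202716827393 23.525
sleeve rows 242.5 355.5
head rows 134-152 [420, 427, 428, 426, 420, 419, 418, 420, 416, 419, 376, 177, 183, 181, 269, 451, 452, 454]
mid x,z [-0.0061 -0.0041] droop deg 2.69 0.0 [-0.  0.  0.]
mid x,z [-0.0061 -0.0041] droop deg 2.69 0.0 [ 0.  0. -0.]
mid x,z [-0.0061 -0.0041] droop deg 2.69 0.0 [0. 0. 0.]
[420, 427, 428, 426, 420, 419, 418, 420, 416, 419, 376, 177, 183, 181, 269, 451, 452, 454, 453, 455, 458, 455, 449, 452, 454, 455, 452, 455, 453, 455, 457, 458, 457, 455, 456, 455]
```

```bash
python3 - <<'E'
from held import *
from plan import *
d,st=pickle.load(open("/tmp/w12.pkl","rb")); cam=(d["fx"],d["fy"],d["cx"],d["cy"],np.linalg.inv(np.array(d["T_tool_cam"])))
fitheld(cam,[(-.04,.006,242.5),(.01,.006,355.5),(-.075,.006,148.3),(-.075,-.006,144.5)],[])
seq(3,[.067,0,.0003],st["tcp_pos"],st["eef_rot"],W)
E
```

```text
mid x,z [-0.0086 -0.0005] droop deg -0.36 0.04 [ 0.1 -0.1 -0.2  0.1]
mid x,z [-0.0086 -0.0005] droop deg -0.36 0.04 [ 0.1 -0.1 -0.2  0.1]
mid x,z [-0.0086 -0.0005] droop deg -0.36 0.04 [ 0.1 -0.1 -0.2  0.1]
(0.004, 0.12, 12) tcp [ 0.5778 -0.2071  0.1562] shift [ 0.0686 -0.3794 -0.0189] turn/120 [ 0.0373 -0.1874 -0.0281] deg 23.2
(0.004, 0.062, 12) tcp [ 0.6106 -0.2016  0.1086] shift [ 0.0328  0.0055 -0.0475] turn/120 [0. 0. 0.] deg 0.0
(0.028, 0.062, 12) tcp [ 0.63   -0.1983  0.1224] shift [0.0194 0.0033 0.0138] turn/120 [0. 0. 0.] deg 0.0
(0.026, 0.033, 0) tcp [ 0.638  -0.1969  0.1097] shift [ 0.008   0.0014 -0.0127] turn/120 [ 0.0167 -0.0986 -0.    ] deg 12.0
(0.002, 0.032, 0) tcp [ 0.6192 -0.2001  0.0951] shift [-0.0188 -0.0032 -0.0146] turn/120 [0. 0. 0.] deg 0.0
(-0.002, 0.031, 0) tcp [ 0.6165 -0.2006  0.092 ] shift [-0.0027 -0.0005 -0.0031] turn/120 [0. 0. 0.] deg 0.0
```

```bash
python3 -m inch '[0.0098,-0.0542,-0.0027,0.0053,-0.0268,-0.004,0.0098,-0.0542,-0.0027,0.0053,-0.0268,-0.004,0.0098,-0.0542,-0.0027,0.0053,-0.0268,-0.004,0.0098,-0.0542,-0.0027,0.0053,-0.0268,-0.004,0.0098,-0.0542,-0.0027,0.0053,-0.0268,-0.004,0.0098,-0.0542,-0.0027,0.0054,-0.0267,-0.004,0.0098,-0.0542,-0.0027,0.0054,-0.0267,-0.0041,0,0,0,0,0,0,0,0,0,0,0,0]' && python3 - <<'E'
from plan import *
from cell import manip
st=manip.state(); print(st["tcp_pos"],st["clock"])
seq(3,[.067,0,.0003],st["tcp_pos"],st["eef_rot"],W[:2])
E
```

```text
clock: 24.7
tcp_pos: [0.5767, -0.2068, 0.1547]
eef_rot: [-0.081, 0.977, 0.018, 0.197]
ft_force: [-0.7, 1.1, -1.0]
grip_width: 0.095
finger_force: 78.8
[ 0.5767 -0.2068  0.1547] 24.7
(0.004, 0.12, 12) tcp [ 0.5778 -0.2071  0.1562] shift [ 0.0011 -0.0003  0.0015] turn/120 [-0.0009 -0.0015  0.0003] deg 0.2
(0.004, 0.062, 12) tcp [ 0.6106 -0.2016  0.1086] shift [ 0.0328  0.0055 -0.0475] turn/120 [0. 0. 0.] deg 0.0
```

```bash
python3 -m inch '[0.017,0.0027,-0.0232,0,0,0,0.0167,0.0027,-0.0235,0,0,0,0,0,0,0,0,0,0.0097,0.0017,0.0069,0,0,0,0.0097,0.0017,0.0069,0,0,0,0,0,0,0,0,0]' && python3 -m inch '[0.004,0.0006,-0.0064,0.0084,-0.0493,0,0.004,0.0006,-0.0064,0.0083,-0.0493,0,0,0,0,0,0,0,0,0,0,0,0,0]' && python3 - <<'E'
from plan import *
from cell import manip
st=manip.state(); d=manip.capture("wrist"); cv2.imwrite("pics/w13.png",d["frame"][:,:,::-1]); print(st["tcp_pos"],st["ft_force"],st["clock"])
seq(3,[.067,0,.0003],st["tcp_pos"],st["eef_rot"],[(.026,.033,0),(0,.032,0)])
f=d["frame"].astype(int)
for v in (85,115): 
    m=np.nonzero(f[v].sum(1)<230)[0]; print(v,[ (int(a[0]),int(a[-1])) for a in np.split(m,np.nonzero(np.diff(m)>3)[0]+1) if a.size>15])
v=200; m=np.nonzero((f[v].max(1)-f[v].min(1)<40)&(f[v].sum(1)>330))[0]; print("punch cols",m.min(),m.max(),m.size)
E
```

```text
clock: 25.45
tcp_pos: [0.6327, -0.1984, 0.126]
eef_rot: [-0.082, 0.976, 0.016, 0.2]
ft_force: [-0.5, -0.0, -1.5]
grip_width: 0.1
finger_force: 78.8
clock: 25.95
tcp_pos: [0.6396, -0.1976, 0.1123]
eef_rot: [-0.08, 0.95, 0.025, 0.3]
ft_force: [-0.2, -0.2, -1.2]
grip_width: 0.1
finger_force: 78.8
[ 0.6396 -0.1976  0.1123] [-0.1728 -0.2187 -1.1892] 25.95
(0.026, 0.033, 0) tcp [ 0.638  -0.1969  0.1097] shift [-0.0016  0.0007 -0.0025] turn/120 [0.0003 0.     0.0002] deg 0.0
(0, 0.032, 0) tcp [ 0.6176 -0.2004  0.094 ] shift [-0.0204 -0.0035 -0.0157] turn/120 [0. 0. 0.] deg 0.0
85 [(0, 230), (269, 305), (333, 368), (424, 639)]
115 [(0, 233), (270, 335), (422, 525), (543, 639)]
punch cols 304 336 33
```

```bash
python3 -m inch '[-0.0067,-0.001,-0.0055,0,0,0,-0.0067,-0.001,-0.0055,0,0,0,-0.0067,-0.001,-0.0055,0,0,0,0,0,0,0,0,0,0,0,0,0,0,0]' && python3 -m inch '[-0.0016,-0.0003,-0.0012,0,0,0,0,0,0,0,0,0]' && python3 -m inch '[-0.0016,-0.0003,-0.0012,0,0,0,0,0,0,0,0,0]'
```

```text
clock: 26.62
tcp_pos: [0.6188, -0.2003, 0.0945]
eef_rot: [-0.08, 0.95, 0.025, 0.3]
ft_force: [1.0, 0.8, -1.9]
grip_width: 0.099
finger_force: 78.9
clock: 26.88
tcp_pos: [0.6177, -0.2005, 0.0937]
eef_rot: [-0.08, 0.95, 0.025, 0.3]
ft_force: [1.4, -0.1, -0.3]
grip_width: 0.104
finger_force: 78.9
clock: 27.12
tcp_pos: [0.6174, -0.2007, 0.094]
eef_rot: [-0.08, 0.95, 0.025, 0.302]
ft_force: [4.3, 1.4, 1.2]
grip_width: 0.103
finger_force: 78.8
```

```bash
python3 -m inch '[0.0008,0.0001,-0.0014,0,0,0,0,0,0,0,0,0]' && python3 -m inch '[0,0,0,0,0,0,0,0,0,0,0,0,0,0,0,0,0,0]' -0.2 80 && python3 -m inch '[-0.0057,-0.001,0.0082,0,0,0,-0.017,-0.0029,0.0246,0,0,0,-0.034,-0.0057,0.0492,0,0,0,0,0,0,0,0,0,0,0,0,0,0,0]' && python3 chk.py w14 && python3 - <<'E'
from plan import *
for a in (2.73,2.35,2.0,1.57,1.2,.8,.4,.1,0):
    print(a,w(p,rk(p[4]-.062*np.cos(a),0,.044+.062*np.sin(a))))
print("ax y",w(p,[0,1,0])-w(p,[0,0,0]),"x",w(p,[1,0,0])-w(p,[0,0,0]))
E
```

```text
clock: 27.38
tcp_pos: [0.6181, -0.2008, 0.093]
eef_rot: [-0.08, 0.95, 0.025, 0.302]
ft_force: [1.4, 2.1, 8.1]
grip_width: 0.105
finger_force: 79.7
clock: 27.75
tcp_pos: [0.6158, -0.2006, 0.0897]
eef_rot: [-0.079, 0.951, 0.025, 0.299]
ft_force: [-0.8, 0.4, 0.1]
grip_width: 0.402
finger_force: 0.0
clock: 28.38
tcp_pos: [0.5596, -0.2105, 0.1731]
eef_rot: [-0.079, 0.95, 0.025, 0.3]
ft_force: [0.2, 0.4, -0.2]
grip_width: 0.398
finger_force: 0.0
[ 0.5596 -0.2105  0.1731] [-0.0795  0.9503  0.0248  0.3001] 28.375
red [ 492  191   32   74 1502] [507.2 227.2] exp rows 189.2 263.0 ctr [505.5 227.3]
yellow [ 401  191   26   75 1522] [413.4 227.3] exp rows 189.2 263.0 ctr [412.4 227.3]
blue [ 310  191   20   75 1482] [319.4 227.6] exp rows 189.2 262.9 ctr [319.4 227.2]
2.73 [ 0.7103 -0.1239  0.2115]
2.35 [ 0.6886 -0.1275  0.2197]
2.0 [ 0.6674 -0.1311  0.2196]
1.57 [ 0.6433 -0.1352  0.2093]
1.2 [ 0.6276 -0.1378  0.193 ]
0.8 [ 0.6184 -0.1394  0.1702]
0.4 [ 0.6186 -0.1393  0.1456]
0.1 [ 0.6251 -0.1383  0.1283]
0 [ 0.6283 -0.1377  0.123 ]
ax y [-0.1666  0.986   0.    ] x [0.986  0.1666 0.    ]
```

All three punches are home: sleeves at rows 191–266, in line with each other and with the expected columns. Now the keeper. I'll hook the bar from behind with shut fingers, keeping the slope-aligned orientation, pull it down-slope, then press it along the board normal.

```bash
cat >> plan.py <<'E'
def kseq(pos,wps,y=0):
    pos=np.array(pos)
    for s,n in wps:
        q=w(p,rk(s,y,n)); print((s,n),q.round(4),"shift",(q-pos).round(4),np.linalg.norm(q-pos).round(3)); pos=q
E
python3 - <<'E'
from plan import *
from cell import manip
t=manip.state()["tcp_pos"]; a=p[2]; l=np.array([np.cos(a)*(t[0]-p[0])+np.sin(a)*(t[1]-p[1]),-np.sin(a)*(t[0]-p[0])+np.cos(a)*(t[1]-p[1]),t[2]]); v=l-rk(0,0,0)
print("now s,y,n",v[0]*np.cos(S)+v[2]*np.sin(S),l[1],-v[0]*np.sin(S)+v[2]*np.cos(S))
kseq(t,[(.15,.13),(.262,.125),(.262,.054),(.20,.054),(.138,.056),(.138,.125),(.112,.125),(.112,.085),(.110,.049)])
E
```

```text
now s,y,n 0.07236972603829345 -0.0599072089506745 0.130049941791468
(0.15, 0.13) [ 0.6122 -0.1404  0.2165] shift [0.0528 0.0697 0.0445] 0.098
(0.262, 0.125) [ 0.7055 -0.1247  0.2767] shift [0.0933 0.0158 0.0601] 0.112
(0.262, 0.054) [ 0.7456 -0.1179  0.2185] shift [ 0.0402  0.0068 -0.0582] 0.071
(0.2, 0.054) [ 0.6955 -0.1264  0.1829] shift [-0.0501 -0.0085 -0.0356] 0.062
(0.138, 0.056) [ 0.6443 -0.135   0.149 ] shift [-0.0512 -0.0087 -0.0339] 0.062
(0.138, 0.125) [ 0.6053 -0.1416  0.2055] shift [-0.039  -0.0066  0.0565] 0.069
(0.112, 0.125) [ 0.5843 -0.1451  0.1906] shift [-0.021  -0.0035 -0.0149] 0.026
(0.112, 0.085) [ 0.6069 -0.1413  0.1579] shift [ 0.0226  0.0038 -0.0328] 0.04
(0.11, 0.049) [ 0.6257 -0.1382  0.1272] shift [ 0.0187  0.0032 -0.0306] 0.036
```

```bash
python3 -m inch '[0.0264,0.0349,0.0223,0,0,0,0.0264,0.0349,0.0223,0,0,0,0.0311,0.0053,0.02,0,0,0,0.0311,0.0053,0.02,0,0,0,0.0311,0.0053,0.02,0,0,0,0,0,0,0,0,0,0,0,0,0,0,0]' -1 40 && python3 - <<'E'
from plan import *
from cell import manip
st=manip.state(); d=manip.capture("wrist"); cam=camof(d,st); cv2.imwrite("pics/w15.png",d["frame"][:,:,::-1])
print(st["tcp_pos"],st["eef_rot"],st["grip_width"]); 
for n in("keeper_bar","keeper_hinge"): print(n,[(np.round(r["xy"]),r["confidence"]) for r in manip.pinpoint("wrist",n)])
for a in (2.4,2.6,2.73,2.85): print(a,proj(cam,w(p,rk(p[4]-.062*np.cos(a),0,.044+.062*np.sin(a)))))
print("hinge",proj(cam,w(p,rk(p[4],0,.044))))
kseq(st["tcp_pos"],[(.262,.054),(.20,.054)])
E
```

```text
clock: 29.3
tcp_pos: [0.7052, -0.1241, 0.2746]
eef_rot: [-0.08, 0.951, 0.026, 0.298]
ft_force: [1.2, -0.3, -0.1]
grip_width: 0.001
finger_force: 0.0
[ 0.7052 -0.1241  0.2746] [-0.0797  0.9509  0.0259  0.298 ] 0.0013033007957436334
keeper_bar [(array([316., 198.]), 0.75)]
keeper_hinge [(array([318.,  85.]), 0.55)]
2.4 [[316.7565 186.7053]]
2.6 [[316.9264 197.111 ]]
2.73 [[317.0286 200.8166]]
2.85 [[317.1159 202.2982]]
hinge [[317.0191  86.976 ]]
(0.262, 0.054) [ 0.7456 -0.1179  0.2185] shift [ 0.0404  0.0062 -0.0561] 0.069
(0.2, 0.054) [ 0.6955 -0.1264  0.1829] shift [-0.0501 -0.0085 -0.0356] 0.062
```

View pics/w15.png

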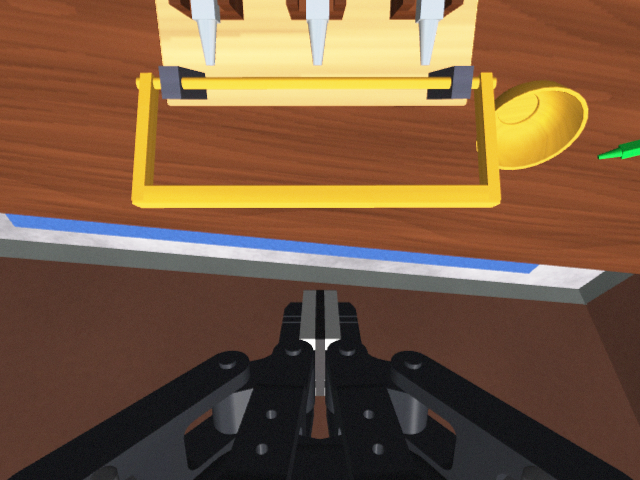

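The keeper bar is at (316,197) and the hinge at (317,86), matching the model. The fingers are shut behind it. I lower them behind the bar and pull.

```bash
python3 -m inch '[0.0202,0.0031,-0.028,0,0,0,0.0202,0.0031,-0.028,0,0,0,0,0,0,0,0,0,0,0,0,0,0,0]' && python3 -m inch '[-0.0167,-0.0028,-0.0119,0,0,0,-0.0167,-0.0028,-0.0119,0,0,0,-0.0167,-0.0028,-0.0119,0,0,0,0,0,0,0,0,0,0,0,0,0,0,0]'
```

```text
clock: 29.95
tcp_pos: [0.7459, -0.1186, 0.2219]
eef_rot: [-0.08, 0.95, 0.025, 0.3]
ft_force: [-0.2, -0.0, 0.9]
grip_width: 0.002
finger_force: 0.0
clock: 30.58
tcp_pos: [0.7125, -0.125, 0.2167]
eef_rot: [-0.086, 0.942, 0.023, 0.325]
ft_force: [12.2, 14.0, 48.0]
grip_width: -0.003
finger_force: 20.6
```

Strong resistance: the bar must first rise, and this pull direction jams it. I back off and re-measure the bar.

```bash
python3 -m inch '[0.0167,0.0028,0.0119,0,0,0,0.0167,0.0028,0.0119,0,0,0,0.0167,0.0028,0.0119,0,0,0,0,0,0,0,0,0,0,0,0,0,0,0]' && cat > kp.py <<'E'
from plan import *
from cell import manip
import sys
st=manip.state(); d=manip.capture("wrist"); cam=camof(d,st); cv2.imwrite(f"pics/{sys.argv[1]}.png",d["frame"][:,:,::-1]); pickle.dump((d,st),open(f"/tmp/{sys.argv[1]}.pkl","wb"))
print(st["tcp_pos"],st["eef_rot"],st["ft_force"],st["clock"])
for n in("keeper_bar","keeper_hinge","bowl"): print(n,[(np.round(r["xy"]),round(r["confidence"],2)) for r in manip.pinpoint("wrist",n)][:2])
for a in (0,.1,.3,.6,1,1.5,2,2.2,2.4,2.6,2.8): print(a,proj(cam,w(p,rk(p[4]-.062*np.cos(a),0,.044+.062*np.sin(a))))[0].round(0),end=" ")
print("hinge",proj(cam,w(p,rk(p[4],0,.044)))[0].round(0))
t=st["tcp_pos"]; a=p[2]; l=np.array([np.cos(a)*(t[0]-p[0])+np.sin(a)*(t[1]-p[1]),-np.sin(a)*(t[0]-p[0])+np.cos(a)*(t[1]-p[1]),t[2]]); v=l-rk(0,0,0)
print("tcp s,y,n",v[0]*np.cos(S)+v[2]*np.sin(S),l[1],-v[0]*np.sin(S)+v[2]*np.cos(S))
E
python3 kp.py w16
```

```text
clock: 31.2
tcp_pos: [0.7456, -0.1186, 0.2216]
eef_rot: [-0.079, 0.95, 0.025, 0.3]
ft_force: [0.6, -0.0, -0.2]
grip_width: 0.004
finger_force: 0.0
[ 0.7456 -0.1186  0.2216] [-0.0795  0.9503  0.0251  0.2998] [ 0.5706 -0.0276 -0.1841] 31.2
keeper_bar [(array([318., 227.]), 0.93), (array([557.,  98.]), 0.39)]
keeper_hinge [(array([316.,  69.]), 0.6)]
bowl [(array([557.,  99.]), 0.67)]
0 [ 320. -137.] 0.1 [ 320. -147.] 0.3 [ 320. -162.] 0.6 [ 319. -164.] 1 [ 319. -111.] 1.5 [319.  30.] 2 [319. 165.] 2.2 [320. 200.] 2.4 [320. 223.] 2.6 [320. 235.] 2.8 [320. 239.] hinge [320.  72.]
tcp s,y,n 0.26362172919445975 -0.0007195758262020582 0.05660831960162743
```

```bash
python3 -m inch '[0,0,0,-0.0122,0.0719,0,0,0,0,-0.0122,0.0719,0,0,0,0,-0.0121,0.0719,0,0,0,0,-0.0121,0.0719,0,0,0,-0.024,0,0,0,0,0,0,0,0,0,0,0,0,0,0,0]'
```

```text
clock: 32.28
tcp_pos: [0.7456, -0.1185, 0.1983]
eef_rot: [-0.083, 0.997, 0.0, 0.0]
ft_force: [0.2, 0.1, 0.4]
grip_width: -0.002
finger_force: 0.0
```

```bash
python3 -m inch '[-0.0138,-0.0023,0,0,0,0,-0.0138,-0.0023,0,0,0,0,0,0,0,0,0,0]' && python3 -m inch '[-0.0099,-0.0017,0,0,0,0,-0.0099,-0.0017,0,0,0,0,0,0,0,0,0,0]'
```

```text
clock: 32.65
tcp_pos: [0.7175, -0.1233, 0.2008]
eef_rot: [-0.083, 0.997, -0.0, 0.002]
ft_force: [0.9, -0.3, 0.0]
grip_width: 0.002
finger_force: 0.0
clock: 33.02
tcp_pos: [0.6981, -0.1265, 0.1978]
eef_rot: [-0.083, 0.997, 0.0, 0.0]
ft_force: [-0.2, -0.1, 0.0]
grip_width: -0.003
finger_force: 0.0
```

```bash
python3 kp.py w17
```

```text
[ 0.6981 -0.1265  0.1978] [-0.0834  0.9965  0.      0.0001] [-0.2175 -0.0531  0.0089] 33.025
keeper_bar [(array([320., 302.]), 0.56)]
keeper_hinge []
bowl []
0 [320. 123.] 0.1 [319. 117.] 0.3 [319. 107.] 0.6 [319. 101.] 1 [319. 114.] 1.5 [319. 171.] 2 [319. 259.] 2.2 [319. 293.] 2.4 [319. 322.] 2.6 [319. 344.] 2.8 [319. 357.] hinge [320. 233.]
tcp s,y,n 0.2105759062691857 -0.000574464839033938 0.06467568881720508
```

The bar is following (angle about 2.25). I continue.

```bash
python3 -m inch '[-0.0125,-0.0021,0,0,0,0,-0.0125,-0.0021,0,0,0,0,-0.0125,-0.0021,-0.002,0,0,0,0,0,0,0,0,0]' && python3 -m inch '[-0.008,-0.0013,-0.008,0,0,0,-0.007,-0.0012,-0.008,0,0,0,-0.006,-0.001,-0.01,0,0,0,0,0,0,0,0,0,0,0,0,0,0,0]' && python3 kp.py w18
```

```text
clock: 33.72
tcp_pos: [0.6611, -0.1327, 0.1952]
eef_rot: [-0.083, 0.997, 0.0, -0.0]
ft_force: [0.4, 1.3, 0.3]
grip_width: -0.0
finger_force: 0.0
clock: 34.35
tcp_pos: [0.6404, -0.1361, 0.1693]
eef_rot: [-0.084, 0.997, 0.0, -0.0]
ft_force: [0.0, 0.2, 0.4]
grip_width: 0.001
finger_force: 0.0
[ 0.6404 -0.1361  0.1693] [-0.0836  0.9965  0.0001 -0.    ] [0.0113 0.1715 0.4367] 34.35
keeper_bar [(array([323., 291.]), 0.78), (array([415.,  96.]), 0.39)]
keeper_hinge []
bowl [(array([535., 368.]), 0.77)]
0 [319. 242.] 0.1 [319. 240.] 0.3 [319. 238.] 0.6 [319. 246.] 1 [319. 281.] 1.5 [319. 365.] 2 [319. 465.] 2.2 [319. 496.] 2.4 [319. 518.] 2.6 [319. 531.] 2.8 [319. 534.] hinge [319. 368.]
tcp s,y,n 0.1462937747936332 -0.00046303745344581043 0.07490432872884342
```

```bash
python3 -m inch '[0.003,0.0005,0.04,0,0,0,-0.011,-0.0018,0,0,0,0,-0.011,-0.0019,0,0,0,0,0,0,0,0,0,0,-0.005,-0.0008,-0.016,0,0,0,-0.002,0,-0.009,0,0,0,0,0,-0.009,0,0,0,0,0,-0.012,0,0,0,0,0,-0.012,0,0,0,0,0,0,0,0,0]' && python3 -m inch '[0.002,0.0003,-0.008,0,0,0,0.002,0.0004,-0.007,0,0,0,0.002,0.0003,-0.003,0,0,0,0,0,0,0,0,0]'
```

```text
clock: 35.8
tcp_pos: [0.6139, -0.1399, 0.1498]
eef_rot: [-0.084, 0.996, 0.0, -0.001]
ft_force: [-0.3, 0.1, -0.7]
grip_width: 0.001
finger_force: 0.0
clock: 36.3
tcp_pos: [0.6204, -0.139, 0.1329]
eef_rot: [-0.084, 0.996, 0.0, -0.0]
ft_force: [0.1, -1.0, -0.2]
grip_width: -0.003
finger_force: 0.0
```

```bash
python3 -m inch '[0.0005,0.0001,-0.002,0,0,0,0,0,0,0,0,0]'; python3 -m inch '[0.0005,0.0001,-0.002,0,0,0,0,0,0,0,0,0]'; python3 -m inch '[0.0005,0.0001,-0.002,0,0,0,0,0,0,0,0,0]'
```

```text
clock: 36.55
tcp_pos: [0.6211, -0.139, 0.1314]
eef_rot: [-0.084, 0.997, 0.0, 0.0]
ft_force: [-0.3, 0.4, -0.5]
grip_width: -0.001
finger_force: 0.0
clock: 36.8
tcp_pos: [0.6216, -0.1389, 0.1293]
eef_rot: [-0.084, 0.996, 0.0, 0.0]
ft_force: [0.1, 0.7, 0.7]
grip_width: 0.0
finger_force: 0.3
clock: 37.05
tcp_pos: [0.6221, -0.1389, 0.1285]
eef_rot: [-0.084, 0.997, -0.0, 0.001]
ft_force: [-1.2, -0.1, 6.5]
grip_width: 0.002
finger_force: 3.3
```

```bash
python3 -m inch '[0.0003,0,-0.002,0,0,0,0,0,0,0,0,0]'; python3 -m inch '[0,0,0.03,0,0,0,0,0,0.05,0,0,0,0.04,0.007,0.04,0,0,0,0.04,0.007,0.02,0,0,0,0,0,0,0,0,0,0,0,0,0,0,0]'; python3 kp.py w19; python3 - <<'E'
import sys; sys.argv=["chk","w20"]; exec(open("chk.py").read())
hs=cv2.inRange(hsv,(18,120,90),(30,255,255)); k,l,s,c=cv2.connectedComponentsWithStats(hs)
for j in range(1,k):
    if s[j,4]>150: print("brass-ish",s[j])
for a in (0,.05,.1,.2,.4): print(a,[proj(cam,w(p,rk(p[4]-.062*np.cos(a),y,.044+.062*np.sin(a))))[0].round(1).tolist() for y in (-.092,-.03,.03,.092)])
E
```

```text
clock: 37.3
tcp_pos: [0.6222, -0.139, 0.1281]
eef_rot: [-0.084, 0.997, -0.0, 0.001]
ft_force: [-5.3, 1.7, 14.2]
grip_width: 0.004
finger_force: 7.5
clock: 38.05
tcp_pos: [0.7017, -0.1249, 0.264]
eef_rot: [-0.084, 0.997, 0.0, -0.001]
ft_force: [-0.7, 0.2, 0.1]
grip_width: 0.001
finger_force: 0.0
[ 0.7017 -0.1249  0.264 ] [-0.0836  0.9965  0.0002 -0.001 ] [-0.7439  0.2052  0.1141] 38.05
keeper_bar [(array([321.,  11.]), 0.7), (array([320., 112.]), 0.57)]
keeper_hinge [(array([317., 194.]), 0.89), (array([318.,  97.]), 0.58)]
bowl [(array([499., 266.]), 0.92)]
0 [318. 112.] 0.1 [318. 108.] 0.3 [318. 100.] 0.6 [318.  95.] 1 [318. 103.] 1.5 [318. 141.] 2 [318. 201.] 2.2 [318. 225.] 2.4 [318. 247.] 2.6 [318. 265.] 2.8 [318. 278.] hinge [318. 195.]
tcp s,y,n 0.2516514816205002 0.0003939637330210889 0.11673966221393652
[ 0.701  -0.1251  0.2653] [-0.0833  0.9965  0.0001 -0.0003] 38.25
red [389  44  21  56 982] [398.6  71.5] exp rows 44.5 100.4 ctr [397.9  71.8]
yellow [310  44  18  57 982] [318.5  72.6] exp rows 44.6 100.5 ctr [318.3  71.9]
blue [   0  398  116   75 4853] [ 39.1 429.8] exp ro
[... 191 characters left out ...]
4   293   155 13124]
brass-ish [409  77  24  17 227]
brass-ish [419 123  19  25 185]
brass-ish [195 124  34  58 741]
brass-ish [ 239  126   75   54 1732]
brass-ish [331 126  50  24 488]
brass-ish [410 149  31  24 320]
brass-ish [325 151  73  27 716]
brass-ish [ 208  184  219   30 3354]
brass-ish [ 190  204  256   29 2446]
brass-ish [ 468  241   97   87 6551]
0 [[187.7, 113.3], [275.7, 113.2], [360.8, 113.1], [448.8, 113.0]]
0.05 [[186.3, 110.8], [275.2, 110.7], [361.3, 110.6], [450.3, 110.5]]
0.1 [[184.7, 108.5], [274.7, 108.4], [361.7, 108.3], [451.7, 108.2]]
0.2 [[181.6, 104.4], [273.6, 104.3], [362.7, 104.2], [454.8, 104.1]]
0.4 [[174.7, 98.3], [271.3, 98.2], [364.8, 98.1], [461.5, 98.0]]
```

```bash
python3 - <<'E'
from plan import *
d,st=pickle.load(open("/tmp/w20.pkl","rb")); cam=camof(d,st); f=np.array(d["frame"]); hsv=cv2.cvtColor(f,cv2.COLOR_RGB2HSV)
for u in (205,275,360,435): 
    m=np.nonzero((hsv[85:140,u,1]>175)&(abs(hsv[85:140,u,0].astype(int)-24)<7))[0]+85; print(u,m.min(initial=999),m.max(initial=0),m.size)
for a in (0,.05,.1): # projected extents of bar section
    e=[]
    for du in (-.005,.005):
        for dv in (-.005,.005):
            s_=-(.062+du);n_=dv; e.append(proj(cam,w(p,rk(p[4]+s_*np.cos(a)-0*0+n_*np.sin(a),.03,.044-s_*np.sin(a)+n_*np.cos(a))))[0,1])
    print(a,"rows",min(e).round(1),max(e).round(1))
m=cv2.inRange(hsv,(98,130,120),(115,255,255))[:200]; k,l,s,c=cv2.connectedComponentsWithStats(m); print("blue",[(x.tolist(),y.round(1)) for x,y in zip(s[1:],c[1:]) if x[4]>200])
E
```

```text
205 101 118 18
275 101 118 18
360 101 118 18
435 100 118 19
0 rows 102.7 123.2
0.05 rows 100.2 120.8
0.1 rows 97.8 118.5
blue [([228, 44, 22, 56, 1005], array([238.7,  71.7]))]
```

The bar met a hard stop (14 N, tip at z 0.128, and the closed position predicts 0.130). The pictures agree with it being closed, the three sleeves sit where expected, and the arm is clear. I hand in.

```bash
python3 -c "
from cell import manip
print(manip.sign_off())"
```

```text
the job is handed in; nothing more can be done
None
```

The red, yellow and blue punches are home in rests 1, 2 and 3 and let go in that order, the keeper was pressed down to its stop, and the job is handed in at about 38 s; one wrong pull on the keeper peaked near 50 N at the wrist before I backed off, and the arm was never sent near the bowl, hammer or jar, though I took no final picture to check them.

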